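# Close the pantry box and secure its lid with both turnbuttons

## Robot

A 7-joint arm with a two-finger parallel gripper is mounted at the origin on a cart in front of the work surface, level with it; the furniture and walls round the work are solid. World frame = base frame: x ahead of the robot, y to its left, z up, the work surface at z = 0. Lengths are in mm, angles in rad, forces in N, time in s.
With the tool pointing down it reaches from about 375 to 925 mm from the base axis. Payload 3.1 kg.
Tool frame: the origin (TCP) lies midway between the tips of the shut fingers; the grasp point (between the pads) lies 19 mm behind it; z points along the fingers, y is the direction in which the jaws open and shut (so a half turn about z gives the same grasp; the last joint's range is limited). The gripper opens to 85 mm and grips with 20 to 120 N. Pads are 22 mm wide; open, the fingers measure 114 mm over their backs; the gripper's body (76 mm by 85 mm) begins 54 mm behind the grasp point. The pads swing forward as they close: fully open they stand 13 mm farther back than shut.
Start: joints at [1.183, 0.383, 0.044, 1.598, -0.018, 1.161, -0.05], TCP at [185.764, -622.892, 231.269] pointing down, gripper open.
Joint ranges: [-2.61, 2.61], [-0.41, 2.15], [-1.48, 1.57], [0, 2.5], [-1.57, 4.71], [0.05, 1.97], [-2.85, 2.85]. Speed limits (rad/s): [2.79, 2.79, 3.14, 3.14, 3.14, 3.14, 3.14].

## Interface

Orientations are given as a 3x3 rotation matrix whose columns are the frame's x, y, z axes.
In Python, from plant import arm gives the robot as it stands.
- The arm moves only by the tool move_arm, never from a script. Its argument "increments" is a list of rows, each an object of numbers: "x", "y", "z": the shift along the tool's x, y, z in m; "roll": the turn about the tool's z in degrees. In form: [{"x": .., "y": .., "z": .., "roll": ..}, ...]. A call has 1 to 12 rows; each row is the pose to reach, as a shift and turn from the pose measured when the call began, along the tool's axes at that moment; what a row does not reach only later rows make up. A row lasts 1/12 s, in which the tool goes at most 41.7 mm and 7.16 degrees, less where a joint would pass 70% of its speed; a pose out of reach is approached as far as the arm can. A call with a gripper value outside its range is refused whole. "fingers" is the finger opening in m, from 0 to 0.0854, set as the call begins (left out, the last holds). The fingers move at their own pace and stop on an object; "squeeze" is the grip in N (left out, the last holds). Time passes only in rows, so rows that repeat a pose let the fingers close. It gives the time, the measured TCP pose, the force and the opening at its end, in the units of the state.
- arm.get_state(): the state, without advancing time (a new reading comes with each control period).
- arm.capture(name): name is "scene" or "top" or "wrist"; returns a dict with "pixels" (420x560x3 uint8, red, green, blue), "z_map" (420x560 float32, mm along the optical axis (not along the pixel's ray), 0 where there is no reading), "K" (3x3 intrinsics, pixels), "rvec" (rotation vector, rad) and "tvec" (3), from world to camera coordinates, as OpenCV has them. Camera axes: x right, y down, z forward; pixel columns grow to the right and rows downward; lengths in mm; the calibration is good to about 2 mm. A picture is of the moment at which its call begins.
- arm.close_job(): hands the job in, once; it reports no verdict.
The state is a dict: "time_s": time; "q": joint angles; "qvel": joint speeds; "effort": joint torques, N m; "eef_pos": TCP position; "ee_rot": TCP orientation; "ft_force": force on the tool from outside, world axes, zero at the start; "ft_torque": the same for the moment, N m; "opening": finger opening in mm.
Only numpy, scipy, OpenCV 4.12 (cv2) and the standard library are available. Lean on these libraries where they do the work, as an engineer would, in place of code of your own. Each camera call takes 0.05 s, during which the arm holds its last target.

## Task

Take the washed wooden lid out of the drying rack and lay it down flat on the worktop with its dark pull facing up, letting go of it. Then pick it up by the pull, set it into the opening of the pantry box so that it sits fully down on its ledge, and turn both turnbuttons inward until they point straight across the lid and lock it in. Do not disturb the other things on the worktop.

Things in the scene. Friction and masses are not known exactly. Their poses are not given: they have to be found in the camera images.
- lid: Loose wooden lid, 0.13 kg: slab 110 (x) x 160 (y) x 10 (z) mm. Origin: centre of the underside; z points to the face with the pull, a dark bar 14 (x) x 50 (y) mm in the middle, from z = 10 to 36 mm. Half a turn about z looks the same. It starts on a long edge (-x edge up) in the rack's slot farther from the robot, a little loose, its pull facing away from the robot.
- lid_pull (a point): Point on the lid's z axis, 26 mm from the underside: the place to pinch the pull, across its 14 mm.
- lid_edge (a point): Middle of the lid's -x edge, half way through its 10 mm thickness: the top edge in the rack, 126 mm above the worktop.
- drying_rack: Wooden rack, fixed, 120 (x) x 160 (y) mm, base 16 mm thick. Origin: underside centre, z up, -x side roughly to the robot. Dowels 8 mm thick stand to z = 66 mm at y = +-50 mm, x = -34, -12, 11, 33 mm: two slots along y, 14 mm wide; the lid is in the one at x = 22 mm. Rack and box may change places; the worktop between them is free. Wall cabinets hang 0.58 m up beyond x = 0.62 m.
- pantry_box: Open wooden box, fixed, 140 (x) x 218 (y) x 70 (z) mm, garlic and a tomato inside. Origin: underside centre, z up, -x side roughly to the robot. Opening 116 (x) x 166 (y) mm with a 10 mm ledge all round at z = 59 mm for the lid, whose top then lies 1 mm below the rim. On the short walls (26 mm wide) two steel turnbuttons on vertical pivots at x = 0, y = +96 (left) and -96 mm (right).
- lid_seat (a point): Where the lid's origin lies when it is seated: centre of the opening at ledge height, axes as the box; the lid may lie either way round.
- turnbutton_left (a joint): Angle of the left (+y) turnbutton, rad: 0 points to the box's -x, along the wall; 1.57 straight across the lid (to the box's -y); grows anticlockwise from above. Stops at -0.5 and 1.6; starts at -0.35 to 0.15, clear of the opening. No spring: light friction (0.03 N m), stays where left.
- turnbutton_right (a joint): The same for the right (-y) turnbutton, mirrored: 0 points to the box's -x, +1.57 points straight across the lid (to the box's +y); it grows clockwise from above.
- turnbutton_left_tab (a point): Middle of the upright tab on the left button, to pinch or push: 20 mm from the pivot, 86 mm above the worktop. The tab is 24 mm long (8 to 32 mm from the pivot, along the bar) and 8 mm thick, top at z = 93 mm. The bar under it is 12 mm wide, spans z = 72 to 78 mm and reaches 32 mm from the pivot. x axis: along the bar, from its free end to the pivot.
- turnbutton_right_tab (a point): The same on the right button.
- tea_light: Tea light 38 x 38 x 15 mm, loose, in front of the box; leave it. Origin: underside centre, here and below.
- espresso_cup: Espresso cup 58 x 84 x 49 mm, loose, behind the free middle of the worktop; leave it.
- salt_shaker: Salt shaker 44 x 44 x 90 mm, loose, at the back; leave it.
- timer: Round kitchen timer 62 x 62 x 56 mm, red over white, loose, at the right; leave it.
- honey_jar: Honey jar 58 x 58 x 95 mm, loose, at the left; leave it.
- tumbler: Clear glass tumbler 81 x 81 x 93 mm, loose, at the right; leave it.

How it is judged (in metres and radians):
On the way, in this order (a step that is already met when the one before it is completed fails the run):
1. the lid lies flat on the worktop, pull up, let go (height (world z) of lid below 0.006 m and angle between lid's own z axis and vertical below 0.06 rad and linear speed of lid below 0.02 m/s and contact force between the fingers and lid below 0.1 N), for 0.2 s.
2. the lid is set down on the ledge of the box and let go (x of lid in the frame of lid_seat between -0.006 and 0.006 m and y of lid in the frame of lid_seat between -0.006 and 0.006 m and z of lid in the frame of lid_seat between -0.003 and 0.003 m and angle between lid's own z axis and vertical below 0.04 rad and linear speed of lid below 0.02 m/s and contact force between the fingers and lid below 0.1 N), for 0.2 s.
3. both turnbuttons are turned across the seated lid (x of lid in the frame of lid_seat between -0.006 and 0.006 m and y of lid in the frame of lid_seat between -0.006 and 0.006 m and z of lid in the frame of lid_seat between -0.003 and 0.003 m and angle between lid's own z axis and vertical below 0.04 rad and value of joint each of turnbutton_left, turnbutton_right above 1.35 rad), for 0.2 s.
At the end, for the whole second after the job is handed in: The lid rests in the box's opening, pull up: its origin within 6 mm in x and y and 3 mm in height of the seat, tilted less than 0.04 rad, at rest; both turnbuttons stand at more than 1.35 rad (across the lid), at rest (all of step 3 and linear speed of lid below 0.02 m/s and velocity of joint turnbutton_left between -0.1 and 0.1 rad/s and velocity of joint turnbutton_right between -0.1 and 0.1 rad/s); the robot touches nothing.
It fails at once if another thing is shifted more than 25 mm (distance of any of tea_light, espresso_cup, salt_shaker, timer, honey_jar, tumbler from where it was at the start of the episode above 0.025 m).
It fails at once if another thing is tipped over (angle between any of tea_light, espresso_cup, salt_shaker, timer, honey_jar, tumbler's own z axis and vertical above 0.4 rad).
It also fails if it takes over 72 s, if anything falls off the work surface, if the arm or the gripper's body presses on something with over 40 N, if the wrist force passes 120 N, or if a joint passes its speed limit or range.

## Working session

There is one attempt and no reset: what is moved stays moved. The work goes in short steps, Python scripts to look and compute and a tool call to move; the robot and the scene stay as the last step left them, time stands still between calls to the robot, and variables do not carry over. Pictures are saved under pics/ and viewed, and the job is handed in when it is done.

Besides the shell and the picture viewer there is one more tool, called after ">>>" by a JSON object that holds its "fn" and its "kwargs". move_arm: Moves the arm, as the interface text tells. Its arguments: {"type":"object","properties":{"increments":{"type":"array","items":{"type":"object","properties":{"x":{"type":"number"},"y":{"type":"number"},"z":{"type":"number"},"roll":{"type":"number"}}}},"fingers":{"type":"number"},"squeeze":{"type":"number"}},"required":["increments"]}

```bash
ls; mkdir -p pics
cat > h.py <<'E'
import numpy as np, cv2
from plant import arm
def cap(n,f=None):
    c=arm.capture(n); c={k:np.asarray(v) for k,v in c.items()}
    if f: cv2.imwrite('pics/'+f, c['pixels'][:,:,::-1])
    return c
def pts(c):
    R=cv2.Rodrigues(c['rvec'].astype(float))[0]; t=c['tvec'].astype(float).ravel(); K=c['K']
    z=c['z_map'].astype(float); v,u=np.mgrid[:z.shape[0],:z.shape[1]]
    P=np.stack([(u-K[0,2])/K[0,0]*z,(v-K[1,2])/K[1,1]*z,z],-1)
    W=(P-t)@R; W[z==0]=np.nan
    return W
E
python3 - <<'E'
from h import *
for n in ['scene','top','wrist']:
    c=cap(n,n+'0.png'); R=cv2.Rodrigues(c['rvec'])[0]; print(n,(-R.T@c['tvec'].ravel()).round(),R.round(2).tolist(),c['K'][0,0]); np.savez(n+'0.npz',**c)
s=arm.get_state(); print(s['time_s'],s['eef_pos'],np.round(s['ee_rot'],3),s['opening'])
E
```

```text
pics
scene [-363.  450.  929.] [[-0.44, -0.9, -0.02], [-0.55, 0.28, -0.79], [0.71, -0.34, -0.62]] 384.8362028815365
top [-722.   49. 1708.] [[-0.04, -1.0, -0.01], [-0.79, 0.04, -0.61], [0.61, -0.02, -0.79]] 502.0638164576241
wrist [ 252. -603.  373.] [[0.29, -0.96, -0.0], [-0.92, -0.28, 0.27], [-0.26, -0.08, -0.96]] 322.7942493218555
0.15 [ 185.53978792 -622.1985326   230.17218598] [[ 0.958  0.286 -0.001]
 [ 0.286 -0.958  0.002]
 [-0.    -0.002 -1.   ]] 85.53679430789091
```

View pics/scene0.png

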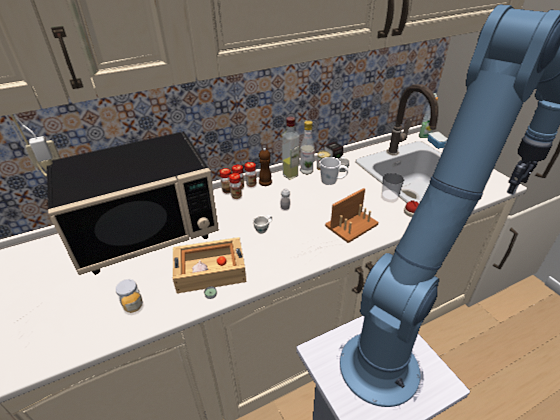

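View pics/top0.png

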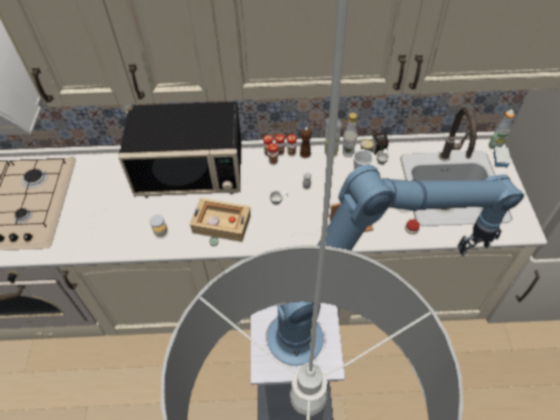

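View pics/wrist0.png

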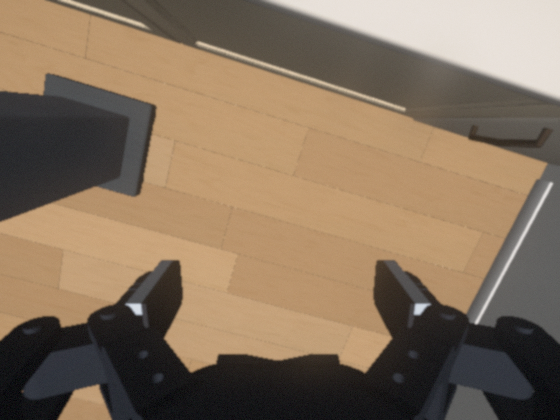

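Scene view: the box is at about (210,265) px with tabs on its short walls. The rack with the upright lid is at about (350,215), with free worktop between them. Next I measure both from depth.

Run:
```python
from h import *
c=dict(np.load('scene0.npz')); W=pts(c)
hsv=cv2.cvtColor(c['pixels'],cv2.COLOR_RGB2HSV)
for nm,(u0,u1,v0,v1) in dict(rack=(318,385,182,242),box=(168,250,230,295)).items():
    S=W[v0:v1,u0:u1]; H=hsv[v0:v1,u0:u1]; m=(H[...,1]>90)&(S[...,2]>8)&(S[...,2]<140)
    P=S[m]; print(nm,len(P),np.nanpercentile(P,[1,50,99],axis=0).round())
    bins=[(8,25),(80,122),(115,135)] if nm=='rack' else [(60,75),(75,100)]
    for a,b in bins:
        q=P[(P[:,2]>a)&(P[:,2]<b)]
        if len(q)>5:print(a,b,len(q),[[round(float(t),1) for t in x] if hasattr(x,'__len__') else x for x in cv2.minAreaRect(q[:,:2].astype(np.float32))])
cc=lambda u0,u1,v0,v1,f,s:cv2.imwrite('pics/'+f,cv2.resize(c['pixels'][v0:v1,u0:u1,::-1],None,fx=s,fy=s,interpolation=cv2.INTER_CUBIC))
cc(160,300,200,300,'cbox.png',5); cc(300,420,170,250,'crack.png',5)
for n,(u,v) in dict(cup=(261,224),salt=(285,198),tum=(392,186),timer=(412,208),jar=(128,296),tea=(210,293)).items(): print(n,W[v,u].round())
```

```text
rack 1467 [[ 424. -334.   10.]
 [ 496. -246.   33.]
 [ 525. -170.  128.]]
8 25 674 [[489.1, -253.9], [121.4, 164.0], 11.232562065124512]
80 122 283 [[506.9, -245.9], [12.3, 156.9], 9.011918067932129]
115 135 139 [[509.6, -248.1], [13.6, 158.0], 11.784821510314941]
box 2752 [[420. 173.   8.]
 [503. 282.  55.]
 [648. 395.  87.]]
60 75 974 [[536.2, 280.8], [230.4, 190.1], 75.24052429199219]
75 100 60 [[553.0, 282.1], [202.4, 191.5], 1.608908772468567]
cup [639.  40.  13.]
salt [686. -84.  59.]
tum [ 534. -465.   85.]
timer [ 435. -487.   39.]
jar [455. 529.  79.]
tea [423. 309.   5.]
```

View pics/cbox.png

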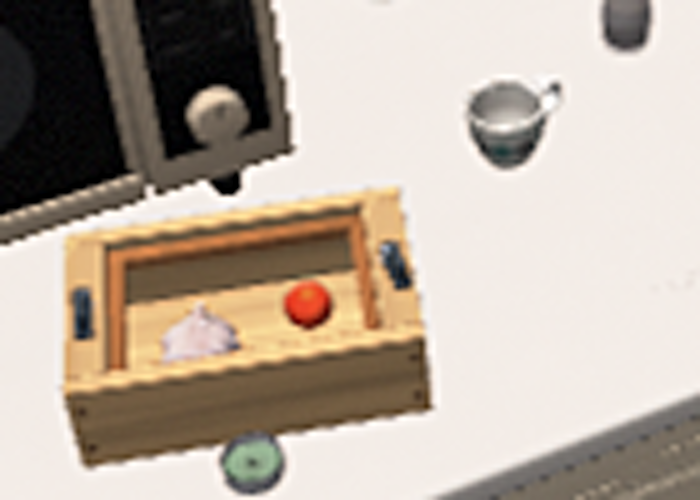

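View pics/crack.png

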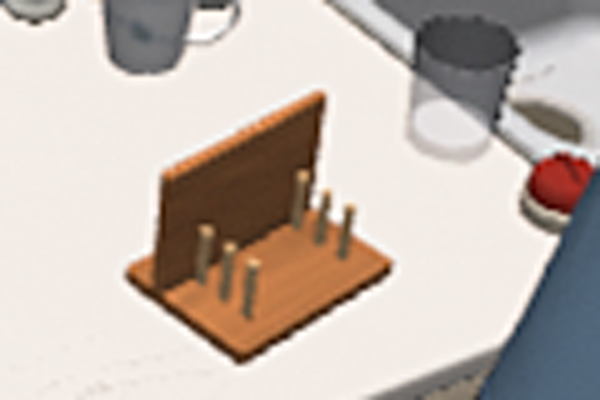

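>>> {"fn": "move_arm", "kwargs": {"increments": [{"x": 0.035,"y": -0.022,"z": -0.02,"roll": -7},{"x": 0.07,"y": -0.044,"z": -0.02,"roll": -14},{"x": 0.105,"y": -0.067,"z": -0.02,"roll": -21},{"x": 0.14,"y": -0.089,"z": -0.02,"roll": -28},{"x": 0.175,"y": -0.112,"z": -0.02,"roll": -35},{"x": 0.21,"y": -0.134,"z": -0.02,"roll": -42},{"x": 0.245,"y": -0.157,"z": -0.02,"roll": -49},{"x": 0.28,"y": -0.18,"z": -0.02,"roll": -56},{"x": 0.315,"y": -0.202,"z": -0.02,"roll": -63},{"x": 0.35,"y": -0.225,"z": -0.02,"roll": -70},{"x": 0.385,"y": -0.247,"z": -0.02,"roll": -77},{"x": 0.416,"y": -0.267,"z": -0.02,"roll": -84}]}}

```text
time_s: 1.15
eef_pos: [508.7, -245.4, 250.6]
ee_rot: [[-0.19, 0.982, -0.001], [0.982, 0.19, 0.002], [0.002, -0.0, -1.0]]
ft_force: [0.5, 0.6, -0.7]
opening: 85.2
```

Run:
```python
from h import *
c=cap('wrist','w1.png'); np.savez('w1.npz',**c); W=pts(c)
s=arm.get_state(); print(s['time_s'],s['eef_pos'],np.round(s['ee_rot'],3).tolist(),np.round(s['q'],2))
hsv=cv2.cvtColor(c['pixels'],cv2.COLOR_RGB2HSV)
m=(hsv[...,1]>90)&(W[...,2]>115)&(W[...,2]<135)&(W[...,0]>400)
q=W[m]; print(len(q),cv2.minAreaRect(q[:,:2].astype(np.float32)),np.median(q,0))
m=(hsv[...,1]>90)&(W[...,2]>8)&(W[...,2]<25)
q=W[m]; print(len(q),cv2.minAreaRect(q[:,:2].astype(np.float32)))
```

```text
1.2 [ 515.45786739 -234.86017828  251.11146176] [[-0.208, 0.978, 0.006], [0.978, 0.208, 0.009], [0.007, 0.007, -1.0]] [ 0.74  0.24 -0.44  1.76  0.1   1.16  0.48]
2043 ((512.6201782226562, -247.12411499023438), (9.98366928100586, 156.9473876953125), 11.417335510253906) [ 510.62392559 -236.0738955   126.34972983]
9258 ((496.6008605957031, -328.83087158203125), (137.37222290039062, 311.6058654785156), 3.2419850826263428)
```

View pics/w1.png

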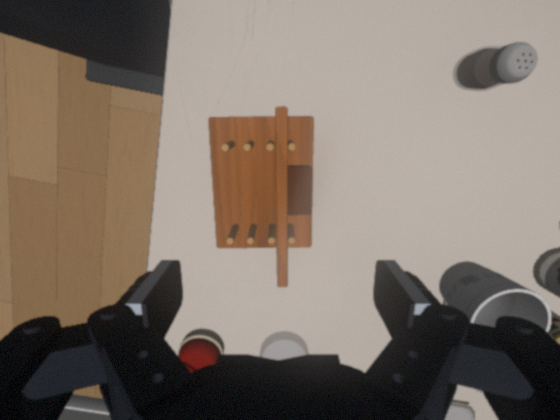

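```bash
cat >> h.py <<'E'
def st():
    s=arm.get_state(); R=np.array(s['ee_rot']); print(round(s['time_s'],2),np.round(s['eef_pos'],1),'yaw_y',round(np.degrees(np.arctan2(R[1,1],R[0,1])),2),'op',round(s['opening'],1),'F',np.round(s['ft_force'],1),'qd',np.abs(s['qvel']).max().round(3),'tilt',R[:2,2].round(4)); return s
def rect(c,zlo,zhi,roi=None,W=None,smin=90):
    W=pts(c) if W is None else W
    hsv=cv2.cvtColor(c['pixels'],cv2.COLOR_RGB2HSV)
    m=(hsv[...,1]>smin)&(W[...,2]>zlo)&(W[...,2]<zhi)
    if roi: m&=(W[...,0]>roi[0])&(W[...,0]<roi[1])&(W[...,1]>roi[2])&(W[...,1]<roi[3])
    return W[m]
def to_tool(d):
    R=np.array(arm.get_state()['ee_rot']); return (R.T@np.asarray(d,float)).round(1)
E
python3 - <<'E'
from h import *
c=cap('wrist','w2.png'); s=st()
q=rect(c,115,135,(400,650,-400,-100)); print(len(q),cv2.minAreaRect(q[:,:2].astype(np.float32)),np.median(q,0))
q=rect(c,8,25,(400,600,-340,-160)); print(len(q),cv2.minAreaRect(q[:,:2].astype(np.float32)))
print(np.round(s['q'],2))
E
```

```text
1.25 [ 513.3 -237.6  251.1] yaw_y 11.56 op 85.5 F [0.2 0.7 0.9] qd 0.105 tilt [0.0033 0.0071]
1904 ((513.0196533203125, -247.5665283203125), (9.389252662658691, 157.40573120117188), 11.369833946228027) [ 510.53518134 -235.73933459  126.42797985]
8893 ((492.35052490234375, -257.96478271484375), (117.37548828125, 157.2877197265625), 11.190735816955566)
[ 0.74  0.24 -0.43  1.76  0.1   1.16  0.48]
```

>>> {"fn": "move_arm", "kwargs": {"increments": [{"x": -0.005,"y": -0.001,"z": 0.03},{"x": -0.01,"y": -0.002,"z": 0.06},{"x": -0.01,"y": -0.002,"z": 0.09},{"x": -0.01,"y": -0.002,"z": 0.11},{"x": -0.01,"y": -0.002,"z": 0.11},{"x": -0.01,"y": -0.002,"z": 0.11}], "fingers": 0.05}}

```text
schema error: expected keys x, y, z, roll
```

Run:
```python
from h import *
c=cap('wrist','w3.png'); s=st()
q=rect(c,115,135,(400,650,-400,-100)); print(len(q),cv2.minAreaRect(q[:,:2].astype(np.float32)),np.median(q,0))
print(to_tool(np.array([513,-247.5,98])-s['eef_pos']))
```

```text
1.3 [ 510.6 -242.   250.6] yaw_y 11.15 op 85.4 F [ 0.  -1.   0.4] qd 0.095 tilt [0.0004 0.0043]
1944 ((512.5185546875, -247.31460571289062), (9.670268058776855, 156.6343536376953), 11.605780601501465) [ 510.44132258 -236.42657346  126.39609713]
[ -6.4   1.1 152.6]
```

View pics/w3.png

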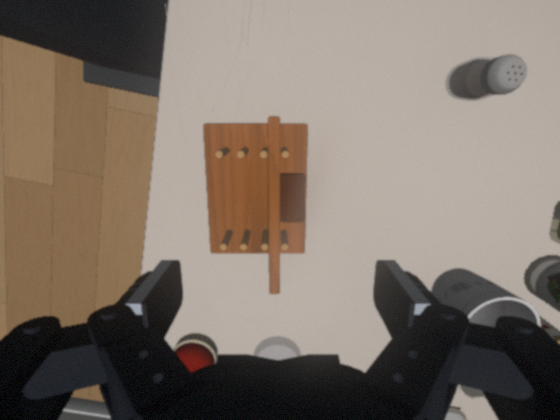

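>>> {"fn": "move_arm", "kwargs": {"increments": [{"x": -0.003,"y": 0.002,"z": 0.03,"roll": 0},{"x": -0.005,"y": 0.002,"z": 0.06,"roll": 0},{"x": -0.005,"y": 0.002,"z": 0.09,"roll": 0},{"x": -0.005,"y": 0.002,"z": 0.11,"roll": 0},{"x": -0.005,"y": 0.002,"z": 0.11,"roll": 0},{"x": -0.005,"y": 0.002,"z": 0.11,"roll": 0}], "fingers": 0.05}}

```text
time_s: 1.8
eef_pos: [511.6, -247.0, 139.3]
ee_rot: [[-0.191, 0.982, -0.003], [0.982, 0.191, 0.005], [0.006, -0.002, -1.0]]
ft_force: [0.3, 0.0, 0.9]
opening: 49.8
```

Run:
```python
from h import *
c=cap('wrist','w4.png'); s=st()
q=rect(c,115,135,(400,650,-400,-100)); print(len(q),cv2.minAreaRect(q[:,:2].astype(np.float32)),np.median(q,0))
print(to_tool(np.array([513,-247.5,98])-s['eef_pos']))
```

```text
1.85 [ 513.4 -247.2  141.1] yaw_y 11.05 op 50.4 F [ 0.7 -0.3  0.7] qd 0.036 tilt [0.0005 0.0038]
4960 ((511.3643493652344, -240.8555450439453), (9.77481746673584, 144.728759765625), 11.465112686157227) [ 508.92084035 -227.61610753  126.39768924]
[-0.3 -0.4 43.1]
```

View pics/w4.png

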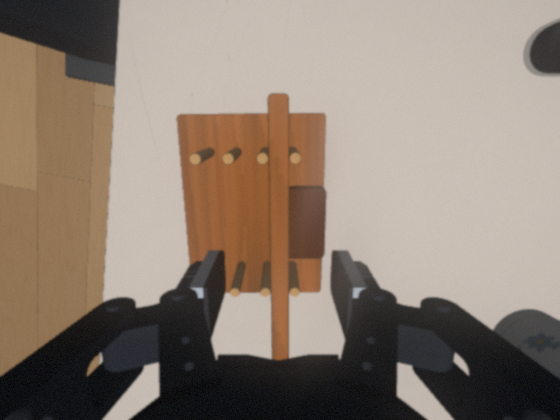

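The lid's edge (278,230) is centred between the fingers. Descending and closing on it.

>>> {"fn": "move_arm", "kwargs": {"increments": [{"x": 0,"y": 0,"z": 0.025,"roll": 0},{"x": 0,"y": 0,"z": 0.043,"roll": 0},{"x": 0,"y": 0,"z": 0.043,"roll": 0},{"x": 0,"y": 0,"z": 0.043,"roll": 0}]}}

```text
time_s: 2.18
eef_pos: [513.7, -247.8, 99.2]
ee_rot: [[-0.191, 0.982, 0.001], [0.982, 0.191, 0.003], [0.003, 0.002, -1.0]]
ft_force: [-0.1, 0.4, 0.1]
opening: 50.0
```

>>> {"fn": "move_arm", "kwargs": {"increments": [{"x": 0,"y": 0,"z": 0,"roll": 0},{"x": 0,"y": 0,"z": 0,"roll": 0},{"x": 0,"y": 0,"z": 0,"roll": 0},{"x": 0,"y": 0,"z": 0,"roll": 0},{"x": 0,"y": 0,"z": 0,"roll": 0},{"x": 0,"y": 0,"z": 0,"roll": 0}], "fingers": 0.004, "squeeze": 50}}

```text
time_s: 2.68
eef_pos: [514.7, -248.6, 101.1]
ee_rot: [[-0.191, 0.982, 0.003], [0.982, 0.191, 0.001], [0.001, 0.003, -1.0]]
ft_force: [-1.5, -0.0, 6.6]
opening: 9.4
```

Run:
```python
from h import *
s=st(); print(np.round(s['q'],2))
```

```text
2.68 [ 514.7 -248.6  101.1] yaw_y 10.99 op 9.4 F [-1.5 -0.   6.6] qd 0.001 tilt [0.0032 0.0013]
[ 0.71  0.42 -0.39  1.88  0.2   0.88  0.41]
```

>>> {"fn": "move_arm", "kwargs": {"increments": [{"x": 0,"y": 0,"z": -0.03,"roll": 0},{"x": 0,"y": 0,"z": -0.06,"roll": 0},{"x": 0,"y": 0,"z": -0.08,"roll": 0},{"x": 0,"y": 0,"z": -0.08,"roll": 0},{"x": 0,"y": 0,"z": -0.08,"roll": 0}]}}

```text
time_s: 3.1
eef_pos: [515.4, -249.0, 182.4]
ee_rot: [[-0.191, 0.982, 0.006], [0.982, 0.191, -0.0], [-0.001, 0.006, -1.0]]
ft_force: [0.2, -0.3, -1.2]
opening: 9.0
```

Run:
```python
from h import *
c=cap('scene'); s=st(); 
cv2.imwrite('pics/s1.png',cv2.resize(c['pixels'][150:310,150:450,::-1],None,fx=2.5,fy=2.5))
print(to_tool(np.array([530,0,180])-s['eef_pos']))
W=pts(c); 
for v in range(220,300,8): print(v,W[v,300].round(), end=' ')
```

```text
3.15 [ 514.  -248.5  180.7] yaw_y 10.99 op 9.1 F [-0.3 -0.3 -1.8] qd 0.032 tilt [0.0025 0.0014]
[240.9  63.1   1.1]
220 [ 605. -105.    2.] 228 [562. -81.   5.] 236 [526. -61.   3.] 244 [490. -42.   2.] 252 [457. -24.  -0.] 260 [422.  -4.   2.] 268 [391.  13.   1.] 276 [362.  29.  -1.] 284 [381.  17. -65.] 292 [ 390.   11. -118.]
```

View pics/s1.png

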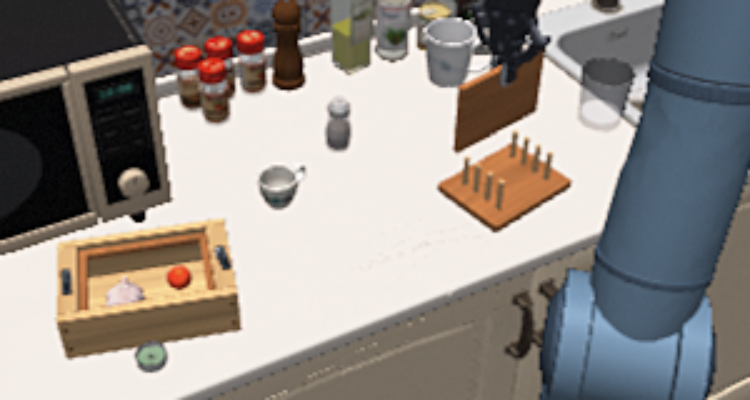

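The lid is out of the rack, held level at (500,105) px in the crop. Moving it to the free middle.

>>> {"fn": "move_arm", "kwargs": {"increments": [{"x": 0.025,"y": 0.006,"z": 0,"roll": 1},{"x": 0.055,"y": 0.014,"z": 0,"roll": 3},{"x": 0.09,"y": 0.023,"z": 0,"roll": 5},{"x": 0.125,"y": 0.033,"z": 0,"roll": 7},{"x": 0.16,"y": 0.042,"z": 0,"roll": 9},{"x": 0.195,"y": 0.051,"z": 0,"roll": 11},{"x": 0.22,"y": 0.058,"z": 0,"roll": 11},{"x": 0.231,"y": 0.061,"z": 0,"roll": 11},{"x": 0.231,"y": 0.061,"z": 0,"roll": 11},{"x": 0.231,"y": 0.061,"z": 0,"roll": 11},{"x": 0.231,"y": 0.061,"z": 0,"roll": 11}]}}

```text
time_s: 4.07
eef_pos: [529.1, -13.1, 179.9]
ee_rot: [[0.004, 1.0, 0.0], [1.0, -0.004, -0.0], [-0.0, 0.0, -1.0]]
ft_force: [-0.2, -0.3, -1.3]
opening: 8.6
```

Run:
```python
from h import *
c=cap('scene'); s=st(); print(np.round(s['q'],2))
cv2.imwrite('pics/s2.png',cv2.resize(c['pixels'][150:310,150:450,::-1],None,fx=2.5,fy=2.5))
```

```text
4.12 [529.3 -13.4 180.2] yaw_y -0.26 op 9.1 F [-0.  -0.5 -1.4] qd 0.006 tilt [0.0008 0.0001]
[ 0.41  0.26 -0.52  1.92  0.15  1.01 -0.18]
```

View pics/s2.png

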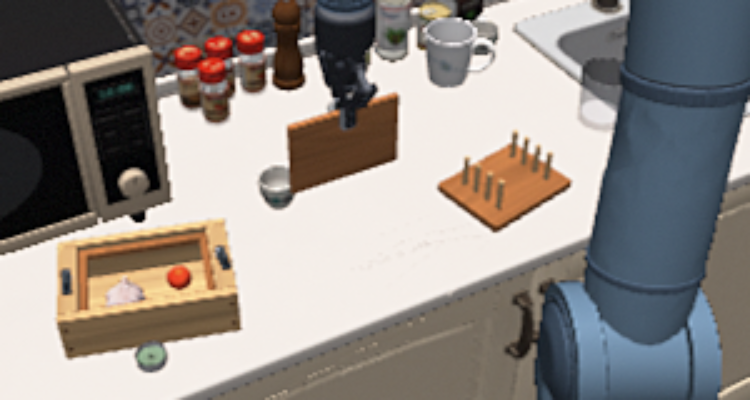

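>>> {"fn": "move_arm", "kwargs": {"increments": [{"x": 0,"y": 0,"z": 0.03,"roll": 0},{"x": 0,"y": 0,"z": 0.06,"roll": 0},{"x": 0,"y": 0,"z": 0.08,"roll": 0},{"x": 0,"y": 0,"z": 0.09,"roll": 0},{"x": 0,"y": 0,"z": 0.092,"roll": 0},{"x": 0,"y": 0,"z": 0.092,"roll": 0},{"x": 0,"y": 0,"z": 0.092,"roll": 0}]}}

```text
time_s: 4.7
eef_pos: [530.7, -14.0, 89.4]
ee_rot: [[0.006, 1.0, 0.003], [1.0, -0.006, -0.0], [-0.0, 0.003, -1.0]]
ft_force: [-0.0, 1.2, -1.1]
opening: 9.0
```

>>> {"fn": "move_arm", "kwargs": {"increments": [{"x": 0,"y": 0,"z": 0.002,"roll": 0},{"x": 0,"y": 0,"z": 0.004,"roll": 0},{"x": 0,"y": 0,"z": 0.004,"roll": 0}]}}

```text
time_s: 4.95
eef_pos: [531.5, -14.1, 86.2]
ee_rot: [[0.006, 1.0, 0.005], [1.0, -0.006, -0.0], [-0.0, 0.005, -1.0]]
ft_force: [0.2, -0.6, -1.1]
opening: 8.9
```

>>> {"fn": "move_arm", "kwargs": {"increments": [{"x": 0,"y": 0,"z": 0.002,"roll": 0},{"x": 0,"y": 0,"z": 0.003,"roll": 0},{"x": 0,"y": 0,"z": 0.003,"roll": 0}]}}

```text
time_s: 5.2
eef_pos: [532.3, -14.2, 85.1]
ee_rot: [[0.006, 1.0, 0.006], [1.0, -0.006, -0.001], [-0.001, 0.006, -1.0]]
ft_force: [-1.6, -1.3, 7.7]
opening: 9.2
```

Run:
```python
from h import *
s=st()
```

```text
5.2 [532.3 -14.2  85.1] yaw_y -0.35 op 9.2 F [-1.6 -1.3  7.7] qd 0.005 tilt [ 0.0058 -0.0014]
```

Bottom edge is on the table (7.7 N). Opening a little, then shifting the hand toward the robot so the lid leans on the near finger.

>>> {"fn": "move_arm", "kwargs": {"increments": [{"x": 0,"y": 0,"z": 0,"roll": 0},{"x": 0,"y": 0,"z": 0,"roll": 0},{"x": 0,"y": 0,"z": 0,"roll": 0},{"x": 0,"y": 0,"z": 0,"roll": 0}], "fingers": 0.034}}

```text
time_s: 5.53
eef_pos: [532.4, -14.1, 85.0]
ee_rot: [[0.006, 1.0, 0.006], [1.0, -0.006, -0.001], [-0.001, 0.006, -1.0]]
ft_force: [0.0, 1.1, 0.2]
opening: 34.5
```

Run:
```python
from h import *
c=cap('scene'); s=st(); np.savez('s3.npz',**c)
cv2.imwrite('pics/s3.png',cv2.resize(c['pixels'][150:290,230:400,::-1],None,fx=4,fy=4))
c=cap('wrist','w5.png')
```

```text
5.58 [532.2 -14.2  84.9] yaw_y -0.35 op 33.9 F [-0.8 -0.4  0.2] qd 0.002 tilt [ 0.0057 -0.0014]
```

View pics/s3.png

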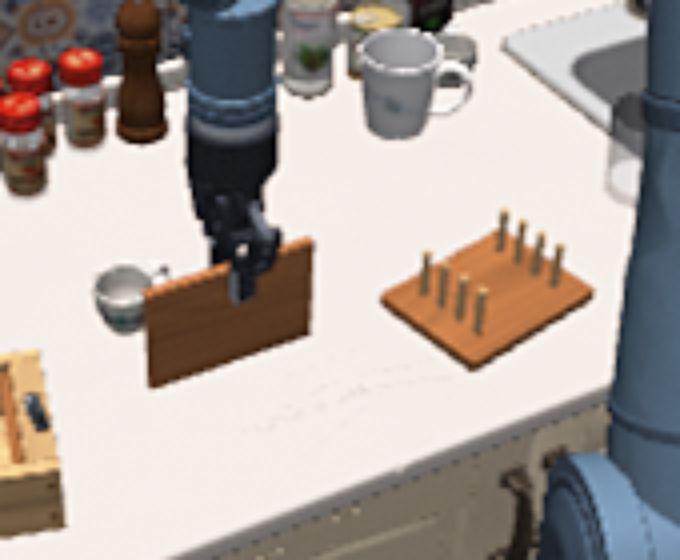

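View pics/w5.png

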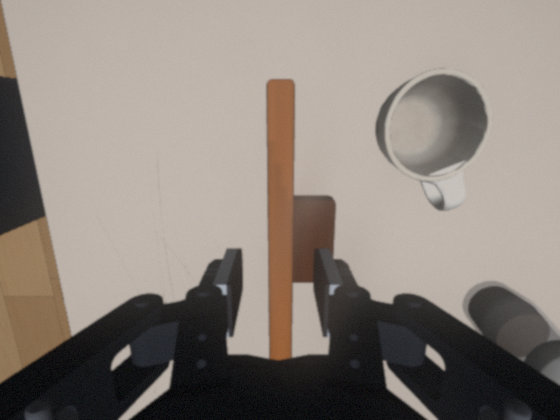

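>>> {"fn": "move_arm", "kwargs": {"increments": [{"x": 0,"y": -0.006,"z": 0,"roll": 0},{"x": 0,"y": -0.012,"z": 0,"roll": 0},{"x": 0,"y": -0.017,"z": 0,"roll": 0},{"x": 0,"y": -0.022,"z": 0,"roll": 0},{"x": 0,"y": -0.026,"z": 0,"roll": 0},{"x": 0,"y": -0.029,"z": 0,"roll": 0},{"x": 0,"y": -0.029,"z": 0,"roll": 0},{"x": 0,"y": -0.029,"z": 0,"roll": 0}]}}

```text
time_s: 6.3
eef_pos: [503.0, -14.1, 84.8]
ee_rot: [[0.006, 1.0, 0.006], [1.0, -0.006, -0.002], [-0.002, 0.006, -1.0]]
ft_force: [-0.7, -0.2, 0.2]
opening: 34.1
```

Run:
```python
from h import *
c=cap('scene'); s=st(); np.savez('s4.npz',**c)
cv2.imwrite('pics/s4.png',cv2.resize(c['pixels'][150:290,230:400,::-1],None,fx=4,fy=4))
c=cap('wrist','w6.png'); q=rect(c,80,125,(400,600,-120,100)); print(len(q),cv2.minAreaRect(q[:,:2].astype(np.float32)),np.median(q,0))
```

```text
6.35 [503.3 -14.1  84.9] yaw_y -0.36 op 34.2 F [-0.2 -0.4  0.4] qd 0.008 tilt [ 0.006  -0.0015]
12369 ((503.59442138671875, -3.2554931640625), (34.798091888427734, 139.69728088378906), 0.0906195342540741) [497.07046848  14.74235135 102.75191938]
```

View pics/s4.png

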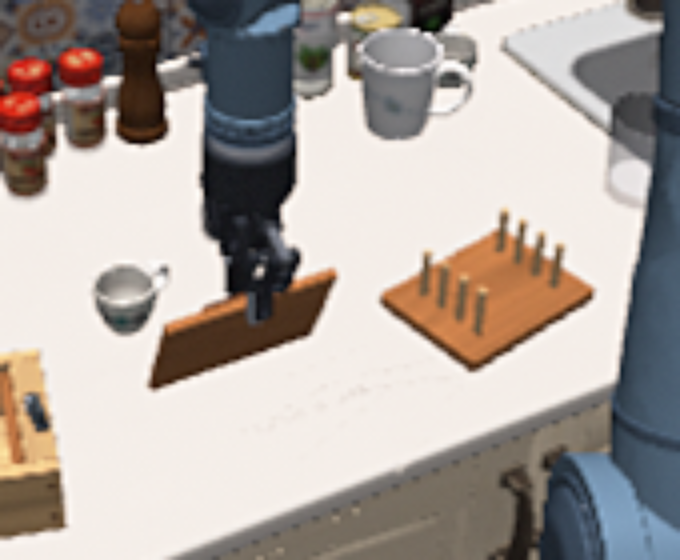

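View pics/w6.png

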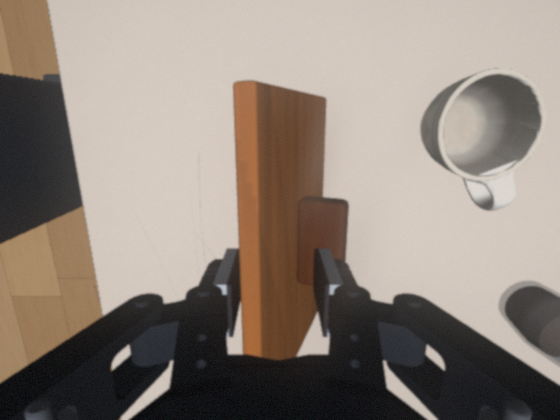

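The lid now leans on the near finger at about 22° from vertical, with the pull on the far side. I'll widen the fingers while holding the near one in place.

>>> {"fn": "move_arm", "kwargs": {"increments": [{"x": 0,"y": 0.006,"z": 0.003,"roll": 0},{"x": 0,"y": 0.012,"z": 0.006,"roll": 0},{"x": 0,"y": 0.013,"z": 0.006,"roll": 0},{"x": 0,"y": 0.013,"z": 0.006,"roll": 0}], "fingers": 0.06}}

```text
time_s: 6.73
eef_pos: [517.4, -14.0, 78.7]
ee_rot: [[0.006, 1.0, 0.006], [1.0, -0.006, -0.001], [-0.001, 0.006, -1.0]]
ft_force: [-1.1, -0.1, -0.1]
opening: 59.8
```

>>> {"fn": "move_arm", "kwargs": {"increments": [{"x": 0,"y": 0.006,"z": 0.006,"roll": 0},{"x": 0,"y": 0.012,"z": 0.01,"roll": 0},{"x": 0,"y": 0.012,"z": 0.01,"roll": 0},{"x": 0,"y": 0.012,"z": 0.01,"roll": 0}], "fingers": 0.085}}

```text
time_s: 7.07
eef_pos: [529.5, -14.0, 68.2]
ee_rot: [[0.006, 1.0, 0.005], [1.0, -0.006, -0.0], [-0.0, 0.005, -1.0]]
ft_force: [-0.9, 0.4, -0.6]
opening: 84.8
```

Run:
```python
from h import *
c=cap('scene'); s=st(); np.savez('s5.npz',**c)
cv2.imwrite('pics/s5.png',cv2.resize(c['pixels'][150:290,230:400,::-1],None,fx=4,fy=4))
c=cap('wrist','w7.png')
```

```text
7.12 [529.3 -14.   68.4] yaw_y -0.35 op 85.0 F [-0.8 -1.4  0.2] qd 0.01 tilt [ 0.0054 -0.0006]
```

View pics/s5.png

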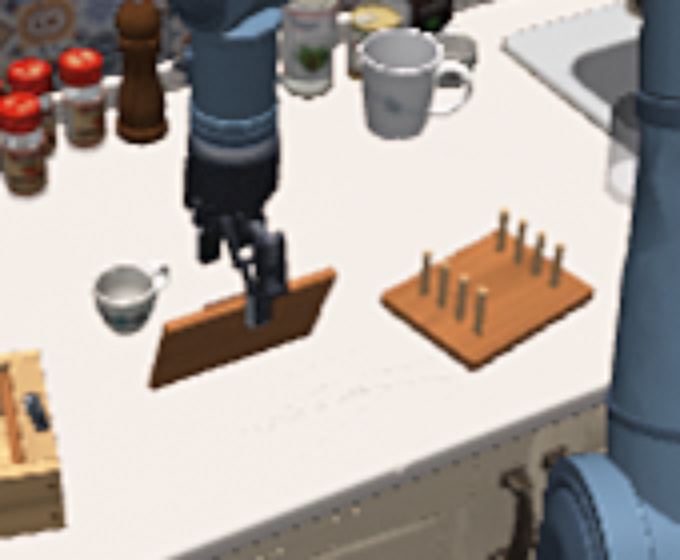

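View pics/w7.png

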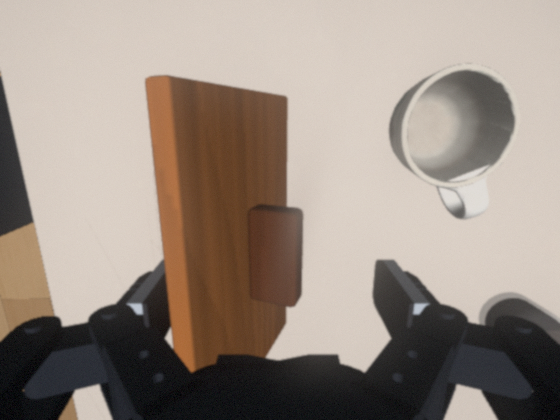

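>>> {"fn": "move_arm", "kwargs": {"increments": [{"x": 0,"y": -0.006,"z": 0.0,"roll": 0},{"x": 0,"y": -0.012,"z": 0.001,"roll": 0},{"x": 0,"y": -0.018,"z": 0.003,"roll": 0},{"x": 0,"y": -0.024,"z": 0.007,"roll": 0},{"x": 0,"y": -0.03,"z": 0.012,"roll": 0},{"x": 0,"y": -0.035,"z": 0.017,"roll": 0},{"x": 0,"y": -0.04,"z": 0.021,"roll": 0},{"x": 0,"y": -0.044,"z": 0.025,"roll": 0},{"x": 0,"y": -0.044,"z": 0.025,"roll": 0},{"x": 0,"y": -0.044,"z": 0.025,"roll": 0}]}}

```text
time_s: 8.0
eef_pos: [484.8, -13.8, 42.9]
ee_rot: [[0.006, 1.0, 0.005], [1.0, -0.006, -0.001], [-0.001, 0.005, -1.0]]
ft_force: [-0.7, 0.2, 0.5]
opening: 84.7
```

Run:
```python
from h import *
c=cap('scene'); s=st(); W=pts(c)
cv2.imwrite('pics/s6.png',cv2.resize(c['pixels'][150:290,230:400,::-1],None,fx=4,fy=4))
c=cap('wrist','w8.png'); q=rect(c,10,100,(400,600,-120,100));print(len(q),np.percentile(q,[1,99],axis=0).round())
```

```text
8.05 [485.4 -13.8  43.2] yaw_y -0.35 op 84.9 F [-1.2  0.5  0.9] qd 0.012 tilt [ 0.0055 -0.0007]
52148 [[446. -74.  11.]
 [531.  66.  76.]]
```

View pics/s6.png

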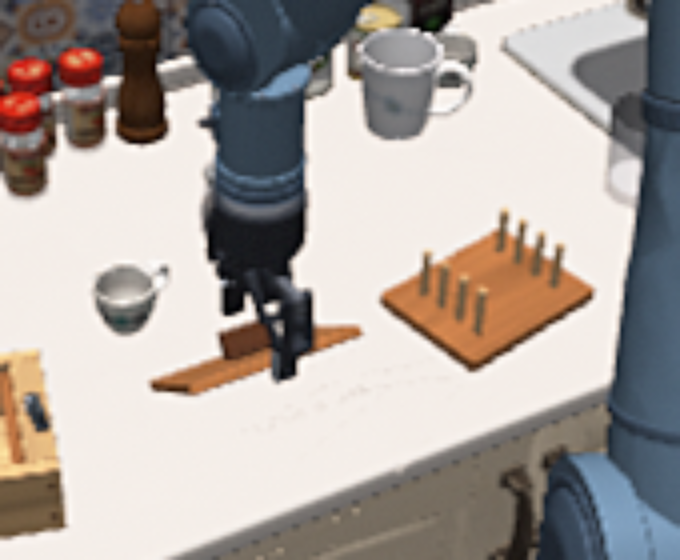

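View pics/w8.png

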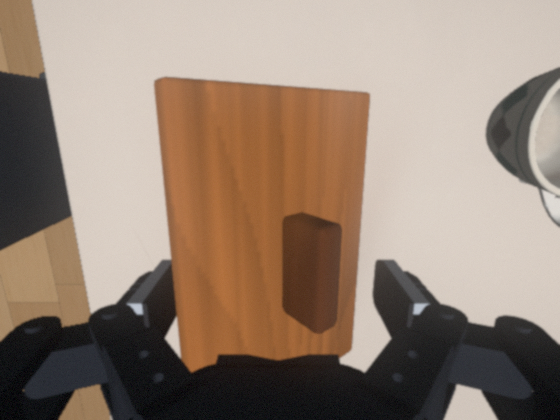

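>>> {"fn": "move_arm", "kwargs": {"increments": [{"x": 0,"y": -0.005,"z": 0.006,"roll": 0},{"x": 0,"y": -0.009,"z": 0.012,"roll": 0},{"x": 0,"y": -0.013,"z": 0.018,"roll": 0},{"x": 0,"y": -0.017,"z": 0.024,"roll": 0},{"x": 0,"y": -0.019,"z": 0.029,"roll": 0},{"x": 0,"y": -0.02,"z": 0.03,"roll": 0},{"x": 0,"y": -0.02,"z": 0.03,"roll": 0}]}}

```text
time_s: 8.68
eef_pos: [465.3, -13.6, 12.7]
ee_rot: [[0.006, 1.0, 0.005], [1.0, -0.006, -0.001], [-0.0, 0.005, -1.0]]
ft_force: [-1.2, 0.2, 1.0]
opening: 84.8
```

Run:
```python
from h import *
c=cap('scene'); s=st(); W=pts(c)
cv2.imwrite('pics/s7.png',cv2.resize(c['pixels'][150:290,230:400,::-1],None,fx=4,fy=4))
c=cap('wrist','w9.png'); q=rect(c,8,100,(400,600,-120,100));print(len(q),np.percentile(q,[1,99],axis=0).round())
```

```text
8.73 [466.  -13.6  13.1] yaw_y -0.35 op 85.0 F [-0.3 -0.7  0.2] qd 0.015 tilt [ 0.0061 -0.0005]
62879 [[407. -70.   9.]
 [528.  66.  95.]]
```

View pics/s7.png

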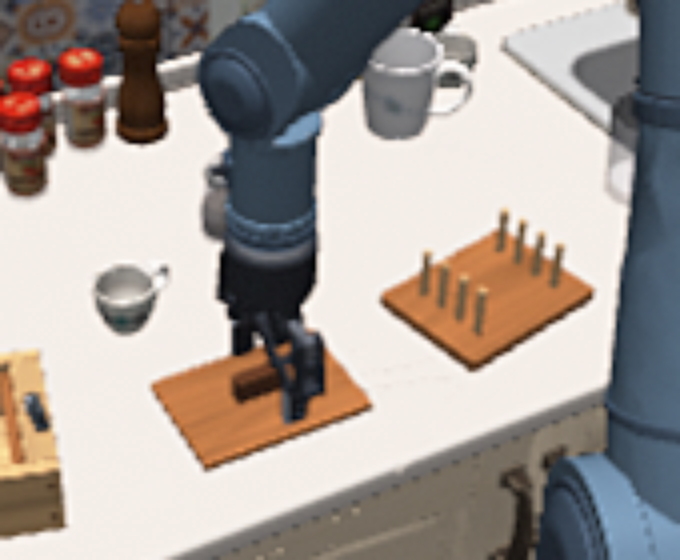

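View pics/w9.png

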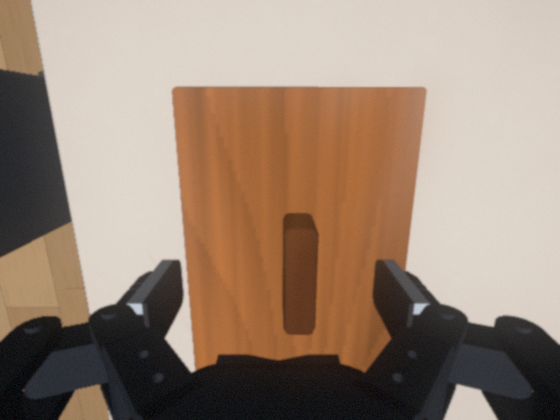

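The lid already looks flat with its pull up, and the pull is at about (300,270) px. Rising to measure it.

>>> {"fn": "move_arm", "kwargs": {"increments": [{"x": 0,"y": 0,"z": -0.03,"roll": 0},{"x": 0,"y": 0,"z": -0.06,"roll": 0},{"x": 0,"y": 0,"z": -0.1,"roll": 0},{"x": 0,"y": 0,"z": -0.14,"roll": 0},{"x": 0,"y": 0,"z": -0.16,"roll": 0},{"x": 0,"y": 0,"z": -0.16,"roll": 0},{"x": 0,"y": 0,"z": -0.16,"roll": 0},{"x": 0,"y": 0,"z": -0.16,"roll": 0}]}}

```text
time_s: 9.45
eef_pos: [464.9, -13.6, 173.0]
ee_rot: [[0.006, 1.0, 0.006], [1.0, -0.006, -0.001], [-0.001, 0.006, -1.0]]
ft_force: [-0.4, 0.2, -0.2]
opening: 84.9
```

Run:
```python
from h import *
s=st(); c=cap('wrist','w10.png')
for lo,hi in [(6,16),(30,42)]:
    q=rect(c,lo,hi,(380,600,-120,110)); print(len(q),cv2.minAreaRect(q[:,:2].astype(np.float32)),np.median(q,0))
    if lo==6: print(np.linalg.lstsq(np.c_[q[:,:2]-q[:,:2].mean(0),np.ones(len(q))],q[:,2],rcond=None)[0])
c=cap('scene','s8.png'); np.savez('s8.npz',**c)
q=rect(c,64,74,(430,650,150,420)); print(len(q),cv2.minAreaRect(q[:,:2].astype(np.float32)))
q=rect(c,6,16,(380,600,-120,110)); print(cv2.minAreaRect(q[:,:2].astype(np.float32)))
```

```text
9.45 [464.9 -13.6 173. ] yaw_y -0.36 op 84.9 F [-0.4  0.2 -0.2] qd 0.025 tilt [ 0.0063 -0.0008]
16963 ((475.7866516113281, -12.778938293457031), (157.23138427734375, 108.56637573242188), 89.60245513916016) [475.41366953  -2.42912694  10.5702067 ]
[-1.08470115e-04 -4.97433405e-04  1.05800845e+01]
828 ((476.055419921875, -12.573053359985352), (49.486019134521484, 13.442120552062988), 89.8119125366211) [475.57636589 -10.66392085  36.2774    ]
732 ((539.6074829101562, 303.0451354980469), (275.4220275878906, 185.97352600097656), 75.12295532226562)
((473.47601318359375, -11.804954528808594), (157.38018798828125, 111.43019104003906), 89.49415588378906)
```

View pics/w10.png

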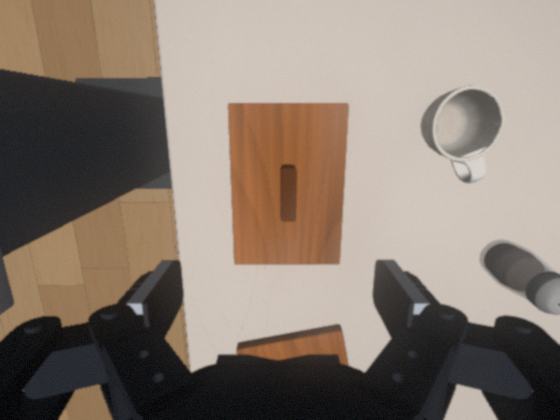

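>>> {"fn": "move_arm", "kwargs": {"increments": [{"x": 0.035,"y": 0.009,"z": -0.02,"roll": 0},{"x": 0.07,"y": 0.018,"z": -0.04,"roll": 0},{"x": 0.105,"y": 0.027,"z": -0.06,"roll": 0},{"x": 0.14,"y": 0.036,"z": -0.075,"roll": 0},{"x": 0.175,"y": 0.045,"z": -0.075,"roll": 0},{"x": 0.205,"y": 0.053,"z": -0.075,"roll": 0},{"x": 0.224,"y": 0.055,"z": -0.075,"roll": 0},{"x": 0.224,"y": 0.055,"z": -0.075,"roll": 0},{"x": 0.224,"y": 0.055,"z": -0.075,"roll": 0},{"x": 0.224,"y": 0.055,"z": -0.075,"roll": 0}]}}

```text
time_s: 10.38
eef_pos: [519.5, 208.7, 245.3]
ee_rot: [[0.007, 1.0, 0.001], [1.0, -0.007, -0.002], [-0.002, 0.001, -1.0]]
ft_force: [0.2, -0.6, 1.0]
opening: 85.0
```

Run:
```python
from h import *
s=st(); c=cap('wrist','w11.png'); np.savez('w11.npz',**c)
q=rect(c,64,74,(430,670,120,430),smin=60); print(len(q),cv2.minAreaRect(q[:,:2].astype(np.float32)))
q=rect(c,54,63,(430,670,120,430),smin=60); print(len(q),cv2.minAreaRect(q[:,:2].astype(np.float32)))
```

```text
10.38 [519.5 208.7 245.3] yaw_y -0.39 op 85.0 F [ 0.2 -0.6  1. ] qd 0.02 tilt [ 0.0005 -0.0019]
10483 ((538.2865600585938, 281.22674560546875), (234.2178497314453, 187.99774169921875), 75.22644805908203)
6765 ((540.0447387695312, 289.48138427734375), (201.7025604248047, 164.13836669921875), 75.25333404541016)
```

View pics/w11.png

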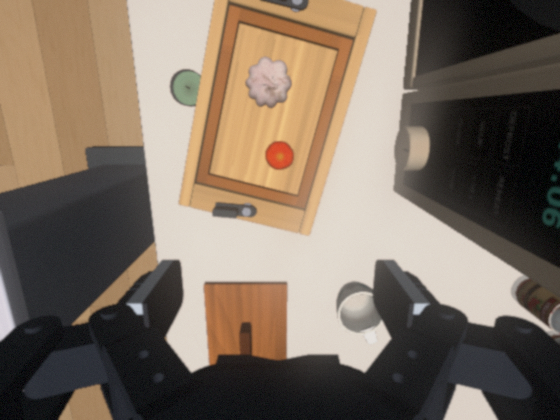

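>>> {"fn": "move_arm", "kwargs": {"increments": [{"x": 0.035,"y": 0.003,"z": 0,"roll": 0},{"x": 0.07,"y": 0.007,"z": 0,"roll": 0},{"x": 0.09,"y": 0.01,"z": 0,"roll": 0},{"x": 0.09,"y": 0.01,"z": 0,"roll": 0},{"x": 0.09,"y": 0.01,"z": 0,"roll": 0},{"x": 0.09,"y": 0.01,"z": 0,"roll": 0}]}}

```text
time_s: 10.93
eef_pos: [531.1, 295.2, 244.8]
ee_rot: [[0.011, 1.0, 0.001], [1.0, -0.011, -0.005], [-0.005, 0.001, -1.0]]
ft_force: [-0.7, 0.3, -0.5]
opening: 84.9
```

Run:
```python
from h import *
c=cap('wrist','w12.png'); s=st(); np.savez('w12.npz',**c)
W=pts(c); hsv=cv2.cvtColor(c['pixels'],cv2.COLOR_RGB2HSV)
for p in [(200,120),(240,200)]: pass
print(len(W[(W[...,2]>60)&(W[...,2]<80)]))
```

```text
10.98 [531.3 294.8 244.9] yaw_y -0.68 op 84.9 F [-1.  -0.2  0.2] qd 0.007 tilt [ 0.0009 -0.0046]
14339
```

View pics/w12.png

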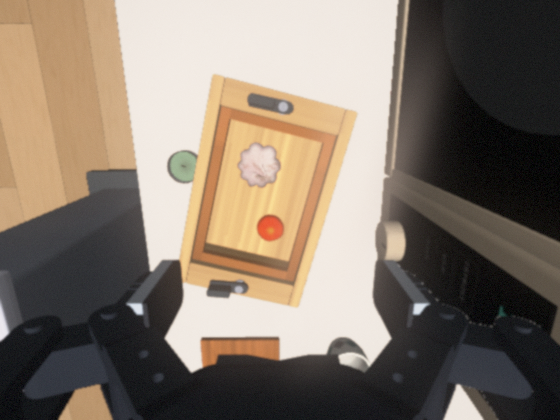

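```bash
cat >> h.py <<'E'
def cast(c,uv,z):
    R=cv2.Rodrigues(c['rvec'].astype(float))[0]; t=c['tvec'].astype(float).ravel()
    uv=np.asarray(uv,float).reshape(-1,2); d=np.c_[uv,np.ones(len(uv))]@np.linalg.inv(c['K']).T@R
    C=-R.T@t; return C+d*((z-C[2])/d[:,2])[:,None]
E
python3 - <<'E'
from h import *
for f in ['w12.npz']:
    c=dict(np.load(f)); hsv=cv2.cvtColor(c['pixels'],cv2.COLOR_RGB2HSV)
    m=(hsv[...,1]>70).astype(np.uint8); m[:60]=0; m[315:]=0; m[:,:140]=0; m[:,375:]=0; m[150:190,160:197]=0
    m=cv2.morphologyEx(m,cv2.MORPH_OPEN,np.ones((5,5)))
    cs,_=cv2.findContours(m,cv2.RETR_EXTERNAL,cv2.CHAIN_APPROX_NONE); k=max(cs,key=cv2.contourArea)
    P=cast(c,cv2.convexHull(k)[:,0],70)[:,:2].astype(np.float32)
    print('outer',cv2.minAreaRect(P))
    # ledge / opening: reddish brown
    print(hsv[190,203],hsv[190,213],hsv[90,225],hsv[260,240])
    H=hsv.astype(int); b=((H[...,0]<13)&(H[...,1]>120)&(H[...,2]<190)).astype(np.uint8); b[:60]=0;b[315:]=0;b[:,:185]=0;b[:,375:]=0
    b=cv2.morphologyEx(b,cv2.MORPH_OPEN,np.ones((3,3)))
    cs,_=cv2.findContours(b,cv2.RETR_EXTERNAL,cv2.CHAIN_APPROX_NONE); k2=max(cs,key=cv2.contourArea)
    for z in (59,70): print('opening',z,cv2.minAreaRect(cast(c,k2[:,0],z)[:,:2].astype(np.float32)))
    for n,uv in dict(R=(240,287.5),L=(284,106)).items(): print('pivot',n,cast(c,uv,78).round(1))
    for n,uv in dict(Rend=(209,289.5),Lend=(250,101)).items(): print(n,cast(c,uv,93).round(1))
    im=c['pixels'][:,:,::-1].copy(); cv2.drawContours(im,[k],-1,(0,255,0),1); cv2.drawContours(im,[k2],-1,(255,0,0),1)
    cv2.imwrite('pics/w12b.png',cv2.resize(im[60:320,140:380],None,fx=3,fy=2.2*1.36)[:600])
    cv2.imwrite('pics/w12b.png',cv2.resize(im[60:320,170:370],None,fx=2.3,fy=2.3,interpolation=cv2.INTER_NEAREST))
E
```

```text
outer ((512.6824340820312, 279.5311279296875), (216.32611083984375, 138.94688415527344), 75.27734375)
[ 16 109 177] [ 12 148 195] [ 17 107 227] [ 13 138 137]
opening 59 ((544.558837890625, 190.70716857910156), (6.231342315673828, 6.805170059204102), 89.33674621582031)
opening 70 ((544.1535034179688, 196.50259399414062), (6.022742748260498, 6.577325344085693), 89.33673095703125)
pivot R [[490.2 187.1  78. ]]
pivot L [[538.5 372.3  78. ]]
Rend [[460.4 193.7  93. ]]
Lend [[508.8 376.4  93. ]]
```

View pics/w12b.png

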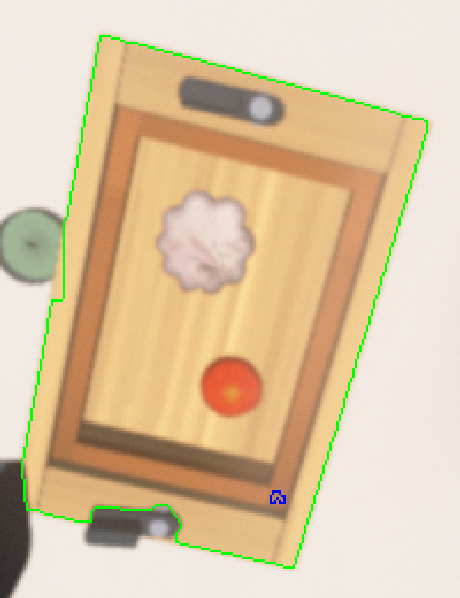

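Run:
```python
from h import *
c=dict(np.load('w12.npz')); hsv=cv2.cvtColor(c['pixels'],cv2.COLOR_RGB2HSV)
lab=cv2.cvtColor(c['pixels'],cv2.COLOR_RGB2LAB).astype(int)
R=cv2.Rodrigues(c['rvec'].astype(float))[0]; print('cam',(-R.T@c['tvec'].ravel()).round(1))
a=np.radians(-14.72); ex=np.array([np.cos(a),np.sin(a)]); ey=np.array([-ex[1],ex[0]]); C=np.array([513.,279.6])
def proj(b,z):
    p=np.r_[C+b[0]*ex+b[1]*ey,z]; q=c['K']@(R@p+c['tvec'].ravel()); return q[:2]/q[2]
# profiles along box x at several y, and along y at several x; print Lab on sampled z=70 plane
g=cv2.cvtColor(c['pixels'],cv2.COLOR_RGB2GRAY)
def prof(pts):
    uv=np.array([proj(p,70) for p in pts],np.float32)
    f=lambda im:cv2.remap(im.astype(np.float32),uv[:,:1],uv[:,1:],cv2.INTER_LINEAR)[:,0]
    return f(hsv[...,1]),f(lab[...,1]),f(g)
xs=np.arange(-80,81,1.)
for y in (-60,-20,70): 
    S,A,G=prof([(x,y) for x in xs]); d=np.abs(np.gradient(S)); print('y',y,'S edges',[(xs[i],round(float(d[i]))) for i in range(1,160) if d[i]>7 and d[i]>=d[i-1] and d[i]>=d[i+1]])
    d=np.abs(np.gradient(A)); print('   a edges',[(xs[i],round(float(d[i]),1)) for i in range(1,160) if d[i]>1.5 and d[i]>=d[i-1] and d[i]>=d[i+1]])
ys=np.arange(-118,119,1.)
for x in (-50,35,45):
    S,A,G=prof([(x,y) for y in ys]); d=np.abs(np.gradient(S)); print('x',x,'S',[(ys[i],round(float(d[i]))) for i in range(1,235) if d[i]>7 and d[i]>=d[i-1] and d[i]>=d[i+1]])
    d=np.abs(np.gradient(A)); print('   a edges',[(ys[i],round(float(d[i]),1)) for i in range(1,235) if d[i]>1.5 and d[i]>=d[i-1] and d[i]>=d[i+1]])
```

```text
cam [532.5 363.8 387.6]
y -60 S edges [(np.float64(-70.0), 26), (np.float64(-56.0), 13), (np.float64(-46.0), 12), (np.float64(46.0), 12), (np.float64(56.0), 12), (np.float64(69.0), 25)]
   a edges [(np.float64(-60.0), 2.0), (np.float64(-56.0), 4.0), (np.float64(-46.0), 4.5), (np.float64(47.0), 3.1), (np.float64(56.0), 3.6), (np.float64(60.0), 2.3)]
y -20 S edges [(np.float64(-69.0), 28), (np.float64(-56.0), 14), (np.float64(-46.0), 12), (np.float64(4.0), 23), (np.float64(30.0), 18), (np.float64(56.0), 10), (np.float64(70.0), 27)]
   a edges [(np.float64(-69.0), 1.7), (np.float64(-60.0), 2.0), (np.float64(-56.0), 4.3), (np.float64(-46.0), 3.7), (np.float64(-11.0), 1.6), (np.float64(4.0), 10.5), (np.float64(29.0), 10.0), (np.float64(44.0), 2.1), (np.float64(46.0), 2.1), (np.float64(56.0), 3.8), (np.float64(60.0), 1.8)]
y 70 S edges [(np.float64(-70.0), 29), (np.float64(-56.0), 15), (np.float64(-46.0), 14), (np.float64(46.0), 7), (np.float64(56.0), 11), (np.float64(69.0), 25)]
   a edges [(np.float64(-69.0), 1.9), (np.float64(-56.0), 5.4), (np.float64(-46.0), 4.1), (np.float64(9.0), 1.6
[... 297 characters left out ...]
0), (np.float64(-79.0), 4.1), (np.float64(82.0), 4.2), (np.float64(108.0), 3.1)]
x 35 S [(np.float64(-109.0), 25), (np.float64(-78.0), 14), (np.float64(-68.0), 9), (np.float64(73.0), 9), (np.float64(82.0), 10), (np.float64(108.0), 31)]
   a edges [(np.float64(-108.0), 2.4), (np.float64(-78.0), 3.6), (np.float64(-68.0), 2.8), (np.float64(73.0), 3.6), (np.float64(83.0), 3.4), (np.float64(108.0), 2.4)]
x 45 S [(np.float64(-109.0), 24), (np.float64(-79.0), 12), (np.float64(-68.0), 8), (np.float64(82.0), 8), (np.float64(108.0), 27)]
   a edges [(np.float64(-108.0), 2.6), (np.float64(-79.0), 3.6), (np.float64(-68.0), 2.4), (np.float64(73.0), 2.3), (np.float64(83.0), 3.2), (np.float64(108.0), 2.2)]
```

Box centre is (513.0, 279.6) with yaw −14.7°. All edges agree within about 0.5 mm (outer ±70 and ±109, opening ±56 to 58). Returning to the lid.

>>> {"fn": "move_arm", "kwargs": {"increments": [{"x": -0.035,"y": -0.006,"z": 0,"roll": 0},{"x": -0.07,"y": -0.012,"z": 0,"roll": 0},{"x": -0.105,"y": -0.018,"z": 0.01,"roll": 0},{"x": -0.14,"y": -0.024,"z": 0.025,"roll": 0},{"x": -0.175,"y": -0.03,"z": 0.04,"roll": 0},{"x": -0.21,"y": -0.036,"z": 0.06,"roll": 0},{"x": -0.245,"y": -0.042,"z": 0.08,"roll": 0},{"x": -0.28,"y": -0.047,"z": 0.1,"roll": 0},{"x": -0.308,"y": -0.052,"z": 0.115,"roll": 0},{"x": -0.308,"y": -0.052,"z": 0.115,"roll": 0},{"x": -0.308,"y": -0.052,"z": 0.115,"roll": 0},{"x": -0.308,"y": -0.052,"z": 0.115,"roll": 0}], "fingers": 0.045}}

```text
time_s: 11.98
eef_pos: [475.7, -14.2, 131.6]
ee_rot: [[0.015, 1.0, 0.002], [1.0, -0.015, -0.005], [-0.005, 0.002, -1.0]]
ft_force: [0.0, -0.2, 0.8]
opening: 45.0
```

Run:
```python
from h import *
s=st(); c=cap('wrist','w13.png'); np.savez('w13.npz',**c)
q=rect(c,6,16,(380,600,-120,110)); r=cv2.minAreaRect(q[:,:2].astype(np.float32)); print(r)
q=rect(c,30,42,(380,600,-120,110)); r2=cv2.minAreaRect(q[:,:2].astype(np.float32)); print(r2)
print(to_tool(np.r_[r2[0],14]-s['eef_pos']))
```

```text
11.98 [475.7 -14.2 131.6] yaw_y -0.85 op 45.0 F [ 0.  -0.2  0.8] qd 0.033 tilt [ 0.0016 -0.0049]
((475.6413879394531, -12.762725830078125), (158.9190673828125, 108.62214660644531), 89.49669647216797)
((475.5221252441406, -12.472784042358398), (49.51652145385742, 13.367344856262207), 89.43318939208984)
[  2.3  -0.5 117.6]
```

View pics/w13.png

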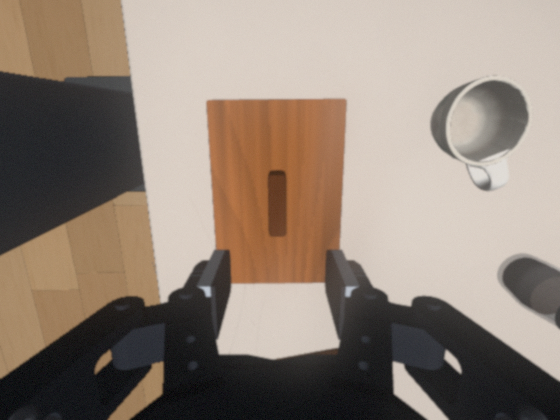

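>>> {"fn": "move_arm", "kwargs": {"increments": [{"x": 0.002,"y": 0,"z": 0.03,"roll": -0.4},{"x": 0.002,"y": 0,"z": 0.06,"roll": -0.4},{"x": 0.002,"y": 0,"z": 0.085,"roll": -0.4},{"x": 0.002,"y": 0,"z": 0.1,"roll": -0.4},{"x": 0.002,"y": 0,"z": 0.111,"roll": -0.4},{"x": 0.002,"y": 0,"z": 0.115,"roll": -0.4},{"x": 0.002,"y": 0,"z": 0.115,"roll": -0.4},{"x": 0.002,"y": 0,"z": 0.115,"roll": -0.4}]}}

```text
time_s: 12.7
eef_pos: [477.9, -11.0, 18.0]
ee_rot: [[0.005, 1.0, 0.005], [1.0, -0.005, -0.004], [-0.004, 0.005, -1.0]]
ft_force: [0.1, 0.4, 0.6]
opening: 45.2
```

>>> {"fn": "move_arm", "kwargs": {"increments": [{"x": 0,"y": 0,"z": 0,"roll": 0},{"x": 0,"y": 0,"z": 0,"roll": 0},{"x": 0,"y": 0,"z": 0,"roll": 0},{"x": 0,"y": 0,"z": 0,"roll": 0},{"x": 0,"y": 0,"z": 0,"roll": 0}], "fingers": 0.008, "squeeze": 50}}

```text
time_s: 13.12
eef_pos: [478.9, -10.9, 19.3]
ee_rot: [[0.005, 1.0, 0.007], [1.0, -0.005, -0.005], [-0.005, 0.007, -1.0]]
ft_force: [-1.6, 0.2, 5.9]
opening: 12.7
```

Run:
```python
from h import *
s=st()
```

```text
13.12 [478.9 -10.9  19.3] yaw_y -0.27 op 12.7 F [-1.6  0.2  5.9] qd 0.003 tilt [ 0.0067 -0.0049]
```

>>> {"fn": "move_arm", "kwargs": {"increments": [{"x": 0,"y": 0,"z": -0.02,"roll": 0},{"x": 0,"y": 0,"z": -0.05,"roll": 0},{"x": 0,"y": 0,"z": -0.09,"roll": 0},{"x": 0,"y": 0,"z": -0.13,"roll": 0},{"x": 0,"y": 0,"z": -0.15,"roll": 0},{"x": 0,"y": 0,"z": -0.15,"roll": 0},{"x": 0,"y": 0,"z": -0.15,"roll": 0}]}}

```text
time_s: 13.7
eef_pos: [478.9, -10.5, 170.7]
ee_rot: [[0.005, 1.0, 0.01], [1.0, -0.005, -0.006], [-0.006, 0.01, -1.0]]
ft_force: [-0.6, 0.5, -1.1]
opening: 12.7
```

Run:
```python
from h import *
s=st(); c=cap('wrist','w14.png'); print(np.round(s['q'],2))
print(to_tool(np.array([515.5,281,165])-s['eef_pos']))
```

```text
13.7 [478.9 -10.5 170.7] yaw_y -0.29 op 12.7 F [-0.6  0.5 -1.1] qd 0.054 tilt [ 0.0104 -0.0062]
[ 0.5   0.17 -0.6   2.04  0.13  0.96 -0.18]
[291.7  35.1   4.3]
```

View pics/w14.png

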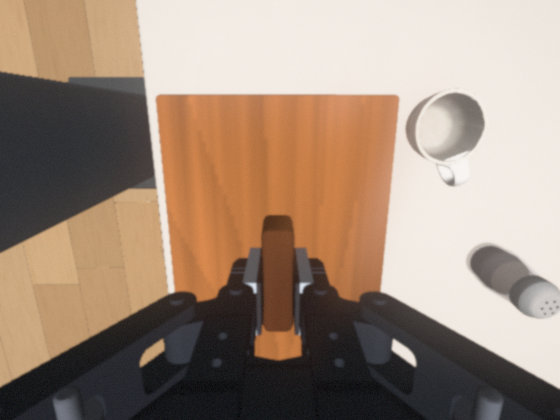

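>>> {"fn": "move_arm", "kwargs": {"increments": [{"x": 0.025,"y": 0.003,"z": 0,"roll": 2},{"x": 0.055,"y": 0.006,"z": 0,"roll": 4},{"x": 0.09,"y": 0.01,"z": 0,"roll": 6},{"x": 0.125,"y": 0.015,"z": 0,"roll": 8},{"x": 0.16,"y": 0.02,"z": 0,"roll": 10},{"x": 0.195,"y": 0.024,"z": 0,"roll": 12},{"x": 0.23,"y": 0.028,"z": 0,"roll": 14.4},{"x": 0.26,"y": 0.032,"z": 0,"roll": 14.4},{"x": 0.28,"y": 0.034,"z": 0,"roll": 14.4},{"x": 0.292,"y": 0.035,"z": 0,"roll": 14.4},{"x": 0.292,"y": 0.035,"z": 0,"roll": 14.4},{"x": 0.292,"y": 0.035,"z": 0,"roll": 14.4}]}}

```text
time_s: 14.75
eef_pos: [512.7, 280.2, 165.6]
ee_rot: [[0.253, 0.968, 0.003], [0.968, -0.253, -0.008], [-0.007, 0.005, -1.0]]
ft_force: [-0.1, -0.4, -0.4]
opening: 12.7
```

Run:
```python
from h import *
s=st(); c=cap('wrist','w15.png'); np.savez('w15.npz',**c); d=cap('scene'); np.savez('s15.npz',**d)
cv2.imwrite('pics/s15.png',cv2.resize(d['pixels'][180:320,130:300,::-1],None,fx=4,fy=4))
```

```text
14.75 [512.7 280.2 165.6] yaw_y -14.64 op 12.7 F [-0.1 -0.4 -0.4] qd 0.031 tilt [ 0.003  -0.0079]
```

View pics/w15.png

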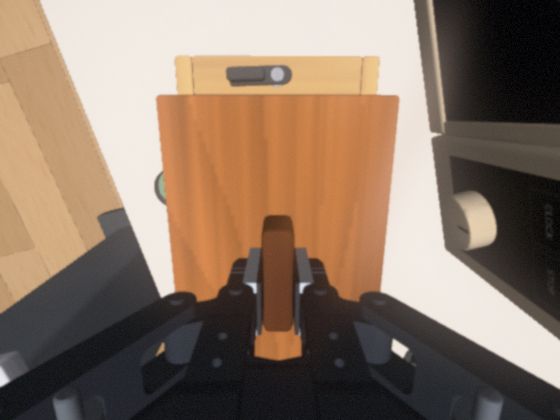

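View pics/s15.png

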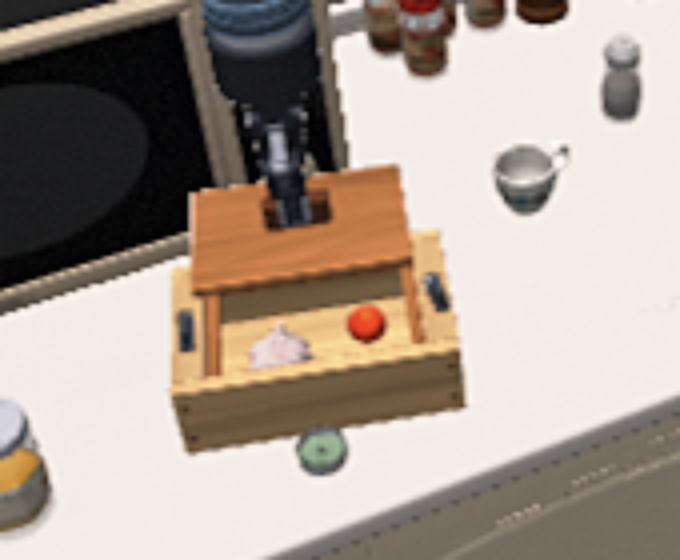

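Run:
```python
from h import *
c=dict(np.load('w15.npz')); im=c['pixels'].astype(np.float32)
g=cv2.cvtColor(c['pixels'],cv2.COLOR_RGB2HSV)[...,1].astype(float); b=c['pixels'][...,2].astype(float)
W=pts(c); print('lid top z', np.median(W[120:180,200:250,2]),np.median(W[120:180,320:370,2]),np.median(W[105:115,200:360,2]),np.median(W[240:280,190:220,2]))
# subpixel edges
def edge(p): d=np.abs(np.gradient(p)); i=d.argmax(); w=d[max(i-2,0):i+3]; return max(i-2,0)+(w*np.arange(len(w))).sum()/w.sum()
a=np.array([np.cos(np.radians(-14.7)),np.sin(np.radians(-14.7))]); ey=np.array([-a[1],a[0]])
zt=np.median(W[120:180,200:370,2])
# lid left/right edges at rows 130..200 ; top edge at cols 200..360
L=[(145+edge(g[r,145:185]),r) for r in range(110,150,5)]; R=[(370+edge(g[r,370:415]),r) for r in range(110,150,5)]
T=[(u,85+edge(g[85:108,u])) for u in list(range(200,360,10))]
for n,E,ax in (('L',L,a),('R',R,a),('T',T,ey)):
    P=cast(c,E,zt)[:,:2]; print('lid',n,(P@ax).round(1).tolist(), 'px',np.round(E[0],1),np.round(E[-1],1))
T2=[(u,48+edge(g[48:68,u])) for u in list(range(200,225,5))+list(range(300,360,10))]
L2=[(168+edge(g[r,168:186]),r) for r in range(64,90,5)]; R2=[(368+edge(g[r,368:390]),r) for r in range(64,90,5)]
for n,E,ax in (('L',L2,a),('R',R2,a),('T',T2,ey)):
    P=cast(c,E,70)[:,:2]; print('box',n,(P@ax).round(1).tolist())
print('pivot',cast(c,(278,75),78)[:,:2]@np.c_[a,ey])
```

```text
lid top z nan nan nan nan
lid L [nan, nan, nan, nan, nan, nan, nan, nan] px [156.9 110. ] [160.3 145. ]
lid R [nan, nan, nan, nan, nan, nan, nan, nan] px [397.5 110. ] [394.1 145. ]
lid T [nan, nan, nan, nan, nan, nan, nan, nan, nan, nan, nan, nan, nan, nan, nan, nan] px [200.   94.6] [350.   94.7]
box L [355.9, 356.0, 355.9, 356.0, 355.9, 356.0]
box R [494.8, 494.6, 494.8, 494.6, 494.7, 494.8]
box T [508.8, 508.8, 508.9, 508.9, 508.8, 508.7, 508.7, 508.7, 508.7, 508.7, 508.8]
pivot [[426.12165896 495.68401266]]
```

Run:
```python
from h import *
c=dict(np.load('w15.npz'))
g=cv2.cvtColor(c['pixels'],cv2.COLOR_RGB2HSV)[...,1].astype(float)
def edge(p): d=np.abs(np.gradient(p)); i=d.argmax(); w=d[max(i-2,0):i+3]; return max(i-2,0)+(w*np.arange(len(w))).sum()/w.sum()
a=np.array([np.cos(np.radians(-14.7)),np.sin(np.radians(-14.7))]); ey=np.array([-a[1],a[0]])
L=[(145+edge(g[r,145:185]),r) for r in range(110,280,20)]; R=[(370+edge(g[r,370:415]),r) for r in range(110,280,20)]
T=[(u,85+edge(g[85:108,u])) for u in range(200,360,20)]
for zt in (153,156.3):
  print(zt)
  for n,E,ax in (('L',L,a),('R',R,a),('T',T,ey)):
    P=cast(c,E,zt)[:,:2]; print('lid',n,(P@ax).round(1).tolist(),(P[[0,-1]]@ey).round() )
print('tcp',np.array([512.7,280.2])@np.c_[a,ey])
```

```text
153
lid L [370.1, 370.1, 370.1, 370.0, 370.1, 370.1, 370.1, 370.1, 370.1] [472. 391.]
lid R [480.8, 480.9, 480.9, 481.0, 480.9, 481.0, 481.0, 480.9, 480.9] [472. 391.]
lid T [479.1, 479.0, 483.0, 479.1, 482.9, 479.1, 479.2, 479.3] [479. 479.]
156.3
lid L [371.3, 371.3, 371.2, 371.2, 371.2, 371.3, 371.2, 371.3, 371.3] [472. 393.]
lid R [479.6, 479.7, 479.7, 479.8, 479.7, 479.8, 479.8, 479.7, 479.7] [472. 393.]
lid T [478.9, 478.8, 482.7, 478.9, 482.6, 478.9, 479.0, 479.1] [479. 479.]
tcp [424.81520078 401.13012252]
```

>>> {"fn": "move_arm", "kwargs": {"increments": [{"x": 0.001,"y": 0,"z": 0.025,"roll": 0},{"x": 0.001,"y": 0,"z": 0.05,"roll": 0},{"x": 0.0015,"y": 0,"z": 0.065,"roll": 0},{"x": 0.0015,"y": 0,"z": 0.07,"roll": 0},{"x": 0.0015,"y": 0,"z": 0.07,"roll": 0},{"x": 0.0015,"y": 0,"z": 0.07,"roll": 0}]}}

```text
time_s: 15.35
eef_pos: [515.0, 278.7, 96.7]
ee_rot: [[0.257, 0.966, 0.005], [0.966, -0.257, -0.008], [-0.007, 0.007, -1.0]]
ft_force: [1.1, 0.3, -0.7]
opening: 12.8
```

Run:
```python
from h import *
s=st(); c=cap('wrist','w16.png'); np.savez('w16.npz',**c); d=cap('scene'); np.savez('s16.npz',**d)
cv2.imwrite('pics/s16.png',cv2.resize(d['pixels'][220:310,160:270,::-1],None,fx=6,fy=6,interpolation=cv2.INTER_CUBIC))
g=cv2.cvtColor(c['pixels'],cv2.COLOR_RGB2HSV)[...,1].astype(float)
a=np.array([np.cos(np.radians(-14.7)),np.sin(np.radians(-14.7))]); ey=np.array([-a[1],a[0]])
print('tcp',np.array(s['eef_pos'])[:2]@np.c_[a,ey])
```

```text
15.35 [515.  278.7  96.7] yaw_y -14.89 op 12.8 F [ 1.1  0.3 -0.7] qd 0.024 tilt [ 0.0049 -0.0085]
tcp [427.37387588 400.2845709 ]
```

View pics/w16.png

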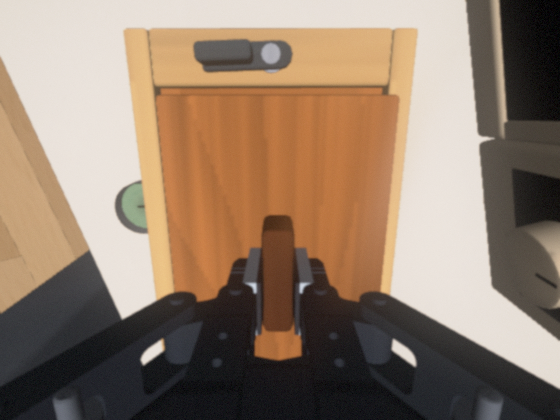

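View pics/s16.png

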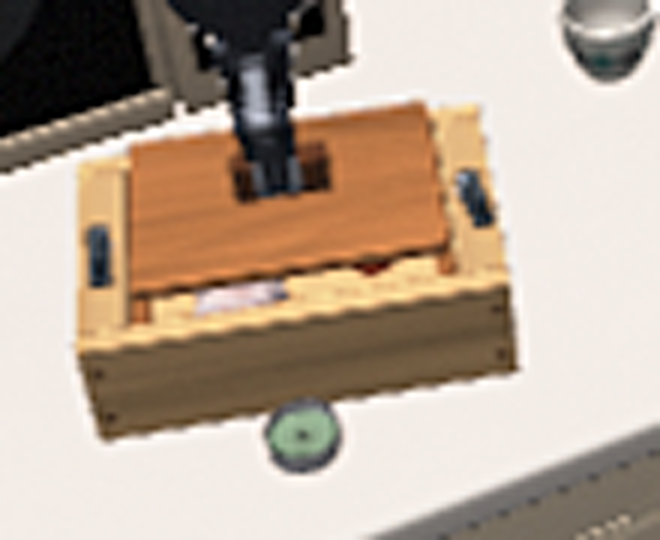

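```bash
cat > meas.py <<'E'
from h import *
def edge(p): d=np.abs(np.gradient(p)); i=d.argmax(); w=d[max(i-2,0):i+3]; return max(i-2,0)+(w*np.arange(len(w))).sum()/w.sum()
a=np.array([np.cos(np.radians(-14.7)),np.sin(np.radians(-14.7))]); ey=np.array([-a[1],a[0]])
def show(c,z,spec):
    h=cv2.cvtColor(c['pixels'],cv2.COLOR_RGB2HSV).astype(float)
    for n,ch,kind,lo,hi,rng,zz in spec:
        g=h[...,ch]
        E=[(lo+edge(g[r,lo:hi]),r) if kind=='v' else (r,lo+edge(g[lo:hi,r])) for r in rng]
        P=cast(c,E,zz)[:,:2]; print(n,(P@(a if kind=='v' else ey)).round(1).tolist())
E
python3 - <<'E'
from meas import *
c=dict(np.load('w16.npz')); zt=85.4
show(c,0,[('boxL',1,'v',120,142,range(45,120,15),70),('boxR',1,'v',400,425,range(45,120,15),70),('boxT',1,'h',22,38,range(300,390,15),70),
('lidL',0,'v',153,168,range(110,230,20),zt),('lidR',0,'v',386,402,range(110,190,15),zt),('lidL1',1,'v',153,168,range(110,230,20),zt),('lidR1',1,'v',386,402,range(110,190,15),zt),('lidT',2,'h',90,100,range(200,360,20),zt)])
E
```

```text
boxL [356.1, 356.1, 356.0, 356.0, 356.0]
boxR [494.7, 494.7, 494.7, 494.7, 494.6]
boxT [508.7, 508.7, 508.7, 508.7, 508.7, 508.7]
lidL [373.2, 373.2, 372.9, 373.0, 372.9, 373.3]
lidR [483.7, 483.2, 483.4, 483.5, 480.7, 483.0]
lidL1 [373.4, 373.4, 373.3, 373.2, 373.2, 373.1]
lidR1 [483.2, 483.3, 483.4, 483.4, 483.4, 488.2]
lidT [478.2, 478.8, 477.9, 478.6, 478.7, 477.8, 478.7, 477.6]
```

>>> {"fn": "move_arm", "kwargs": {"increments": [{"x": 0.001,"y": -0.002,"z": 0,"roll": -0.2},{"x": 0.0013,"y": -0.003,"z": 0,"roll": -0.2},{"x": 0.0013,"y": -0.003,"z": 0,"roll": -0.2},{"x": 0.0013,"y": -0.003,"z": 0,"roll": -0.2}]}}

```text
time_s: 15.78
eef_pos: [513.1, 282.3, 98.4]
ee_rot: [[0.252, 0.968, 0.008], [0.968, -0.252, -0.007], [-0.005, 0.009, -1.0]]
ft_force: [0.5, -0.1, -1.4]
opening: 12.9
```

Run:
```python
from meas import *
s=st(); c=cap('wrist','w17.png'); zt=s['eef_pos'][2]-11.3
print('tcp',np.array(s['eef_pos'])[:2]@np.c_[a,ey])
show(c,0,[('boxL',1,'v',120,142,range(45,120,15),70),('boxR',1,'v',400,425,range(45,120,15),70),('boxT',1,'h',22,38,range(300,390,15),70),
('lidL1',1,'v',153,168,range(110,230,20),zt),('lidR1',1,'v',386,402,range(110,190,15),zt),('lidT',2,'h',90,100,range(200,360,20),zt)])
```

```text
15.78 [513.1 282.3  98.4] yaw_y -14.62 op 12.9 F [ 0.5 -0.1 -1.4] qd 0.006 tilt [ 0.0079 -0.0068]
tcp [424.71040583 403.23352258]
boxL [356.1, 356.0, 356.1, 356.0, 356.1]
boxR [494.6, 494.7, 494.7, 494.6, 494.6]
boxT [508.7, 508.7, 508.7, 508.8, 508.8, 508.8]
lidL1 [370.4, 370.5, 370.5, 370.5, 370.6, 370.3]
lidR1 [480.4, 480.5, 480.2, 480.5, 480.0, 480.7]
lidT [482.6, 482.3, 482.4, 482.4, 482.4, 482.4, 482.5, 482.4]
```

Run:
```python
from meas import *
c=cv2.imread('pics/w17.png'); d=cv2.imread('pics/w16.png'); e=cv2.imread('pics/w15.png')
cv2.imwrite('pics/z17.png',np.vstack([cv2.resize(x[80:104,140:300],None,fx=5,fy=5,interpolation=cv2.INTER_NEAREST) for x in (e,d,c)]))
for x,n in ((e,'15'),(d,'16'),(c,'17')):
    print(n,[x[r,330].tolist() for r in range(82,102)])
```

```text
15 [[131, 189, 230], [130, 189, 231], [130, 188, 231], [132, 189, 233], [130, 186, 231], [128, 186, 230], [130, 187, 230], [128, 186, 229], [130, 188, 231], [129, 185, 229], [122, 179, 225], [117, 171, 218], [102, 151, 200], [87, 134, 191], [81, 133, 201], [85, 138, 209], [84, 136, 209], [84, 138, 210], [83, 138, 209], [86, 139, 212]]
16 [[115, 166, 211], [108, 160, 202], [100, 145, 185], [83, 121, 156], [67, 99, 129], [60, 96, 136], [66, 110, 169], [70, 118, 183], [70, 119, 185], [73, 122, 184], [70, 120, 184], [70, 116, 179], [62, 107, 168], [67, 113, 175], [67, 119, 187], [74, 124, 193], [75, 126, 196], [74, 127, 196], [74, 125, 196], [71, 124, 194]]
17 [[118, 174, 219], [118, 174, 220], [118, 174, 220], [115, 172, 218], [119, 174, 219], [117, 172, 219], [115, 171, 217], [112, 166, 210], [110, 159, 202], [99, 145, 184], [84, 123, 157], [67, 98, 131], [60, 93, 132], [69, 109, 164], [72, 122, 185], [74, 126, 196], [72, 126, 194], [75, 129, 197], [76, 129, 197], [75, 126, 194]]
```

View pics/z17.png

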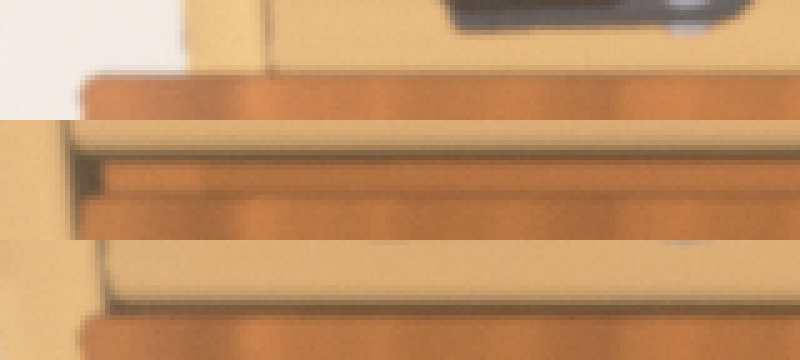

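Run:
```python
from meas import *
c=cap('wrist'); s=arm.get_state(); zt=s['eef_pos'][2]-11.3
for r in (94,94.6,95.2): print(cast(c,(278,r),zt)[0,:2]@ey)
print('rim inner (z70) row 90.5',cast(c,(278,90.5),70)[0,:2]@ey,'dark/ledge',cast(c,(278,92.5),59)[0,:2]@ey, 'tcp',np.array(s['eef_pos'])[:2]@np.c_[a,ey], s['eef_pos'])
for f,z in (('w15.npz',154.3),('w16.npz',85.4)): print(cast(dict(np.load(f)),(278,94.6),z)[0,:2]@ey)
```

```text
481.24395076096914
480.988146181378
480.7320931456026
rim inner (z70) row 90.5 483.90297223482105 dark/ledge 483.6754560970913 tcp [424.76061712 402.81820547] [513.07556745 281.84667924  97.96298086]
479.0542155082818
478.248625575141
```

>>> {"fn": "move_arm", "kwargs": {"increments": [{"x": -0.001,"y": 0,"z": 0.004,"roll": 0},{"x": -0.001,"y": 0,"z": 0.008,"roll": 0},{"x": -0.001,"y": 0,"z": 0.012,"roll": 0},{"x": -0.001,"y": 0,"z": 0.014,"roll": 0},{"x": -0.001,"y": 0,"z": 0.014,"roll": 0}]}}

```text
time_s: 16.3
eef_pos: [512.3, 280.2, 82.9]
ee_rot: [[0.253, 0.967, 0.006], [0.967, -0.253, -0.008], [-0.007, 0.007, -1.0]]
ft_force: [0.2, -0.5, -1.2]
opening: 12.8
```

Run:
```python
from meas import *
s=st(); c=cap('wrist','w18.png'); zt=s['eef_pos'][2]-11.3
print('tcp',np.array(s['eef_pos'])[:2]@np.c_[a,ey])
```

```text
16.3 [512.3 280.2  82.9] yaw_y -14.65 op 12.8 F [ 0.2 -0.5 -1.2] qd 0.008 tilt [ 0.0056 -0.0082]
tcp [424.39322114 401.06841416]
```

View pics/w18.png

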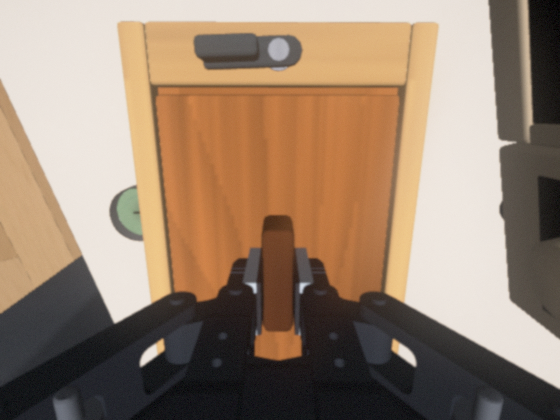

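The lid is inside the opening with even gaps all round and no contact force. Lowering the last few mm.

>>> {"fn": "move_arm", "kwargs": {"increments": [{"x": 0,"y": 0,"z": 0.002,"roll": 0},{"x": 0,"y": 0,"z": 0.004,"roll": 0},{"x": 0,"y": 0,"z": 0.005,"roll": 0},{"x": 0,"y": 0,"z": 0.005,"roll": 0}]}}

```text
time_s: 16.68
eef_pos: [512.7, 280.5, 78.5]
ee_rot: [[0.253, 0.967, 0.006], [0.967, -0.253, -0.008], [-0.006, 0.008, -1.0]]
ft_force: [-0.9, -0.3, 0.6]
opening: 13.0
```

Run:
```python
from meas import *
s=st()
```

```text
16.68 [512.7 280.5  78.5] yaw_y -14.65 op 13.0 F [-0.9 -0.3  0.6] qd 0.003 tilt [ 0.0062 -0.0078]
```

>>> {"fn": "move_arm", "kwargs": {"increments": [{"x": 0,"y": 0,"z": 0.001,"roll": 0},{"x": 0,"y": 0,"z": 0.001,"roll": 0},{"x": 0,"y": 0,"z": 0.001,"roll": 0}]}}

```text
time_s: 16.93
eef_pos: [512.7, 280.5, 78.3]
ee_rot: [[0.253, 0.967, 0.006], [0.967, -0.253, -0.008], [-0.007, 0.008, -1.0]]
ft_force: [-2.8, -2.6, 5.0]
opening: 12.8
```

>>> {"fn": "move_arm", "kwargs": {"increments": [{"x": 0,"y": 0,"z": -0.001,"roll": 0},{"x": 0,"y": 0,"z": -0.001,"roll": 0},{"x": 0,"y": 0,"z": -0.001,"roll": 0},{"x": 0,"y": 0,"z": -0.001,"roll": 0}], "fingers": 0.035}}

```text
time_s: 17.27
eef_pos: [512.8, 280.6, 79.2]
ee_rot: [[0.253, 0.967, 0.007], [0.967, -0.253, -0.008], [-0.006, 0.008, -1.0]]
ft_force: [-0.6, 0.5, 0.3]
opening: 34.8
```

>>> {"fn": "move_arm", "kwargs": {"increments": [{"x": 0,"y": 0,"z": -0.03,"roll": 0},{"x": 0,"y": 0,"z": -0.07,"roll": 0},{"x": 0,"y": 0,"z": -0.11,"roll": 0},{"x": 0,"y": 0,"z": -0.15,"roll": 0},{"x": 0,"y": 0,"z": -0.16,"roll": 0},{"x": 0,"y": 0,"z": -0.16,"roll": 0},{"x": 0,"y": 0,"z": -0.16,"roll": 0},{"x": 0,"y": 0,"z": -0.16,"roll": 0}]}}

```text
time_s: 17.93
eef_pos: [510.8, 280.8, 237.2]
ee_rot: [[0.253, 0.967, 0.004], [0.967, -0.253, -0.01], [-0.009, 0.006, -1.0]]
ft_force: [-0.0, -1.4, 0.2]
opening: 35.1
```

Run:
```python
from meas import *
s=st(); c=cap('wrist','w19.png'); np.savez('w19.npz',**c); W=pts(c)
q=rect(c,64,74,(400,650,120,420)); A=np.c_[q[:,:2]-q[:,:2].mean(0),np.ones(len(q))]
print(len(q),np.linalg.lstsq(A,q[:,2],rcond=None)[0])
```

```text
17.93 [510.8 280.8 237.2] yaw_y -14.66 op 35.1 F [-0.  -1.4  0.2] qd 0.017 tilt [ 0.0036 -0.01  ]
25105 [5.28570034e-04 1.90185902e-03 6.97991068e+01]
```

View pics/w19.png

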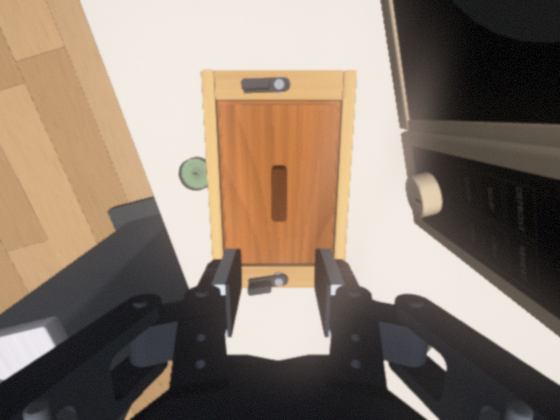

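Lid is seated flush: plane fit z = 69.8 with slope under 0.002. Next come the turnbuttons, after checking the lid's centring, the button angles and the clearance to the microwave.

Run:
```python
from meas import *
c=dict(np.load('w19.npz')); W=pts(c)
for y0 in (150,250,330,400): 
    m=(W[...,2]>110)&(W[...,2]<400)&(W[...,1]>y0)&(W[...,1]<y0+60)&(W[...,0]>560); print(y0,np.nanpercentile(W[m][:,0],2) if m.sum() else None)
d=dict(np.load('scene0.npz')); D=pts(d)
for y0 in (150,250,330,400): 
    m=(D[...,2]>60)&(D[...,2]<300)&(D[...,1]>y0)&(D[...,1]<y0+60)&(D[...,0]>600); print(y0,np.nanpercentile(D[m][:,0],2) if m.sum() else None)
show(c,0,[('boxL',1,'v',196,212,range(110,240,30),70),('boxR',1,'v',345,360,range(110,240,30),70),('lidL',0,'v',213,226,range(120,250,20),69),('lidR',0,'v',332,347,range(120,250,20),69),('lidT',0,'h',95,108,range(230,330,15),69),('lidB',0,'h',255,272,range(250,315,10),69),('boxT',1,'h',64,78,range(300,340,8),70),('boxB',1,'h',280,295,range(290,315,5),70)])
for n,z in (('Lpiv',78),('Rpiv',78)):
    uv=(279,85) if n[0]=='L' else (279.5,281.5); p=cast(c,uv,z)[0,:2]; print(n,p.round(1),p@np.c_[a,ey])
for n,uv in (('Ltab end',(243,85)),('Rtab end',(249,287))): p=cast(c,uv,93)[0,:2]; print(n,p.round(1),p@np.c_[a,ey])
cv2.imwrite('pics/z19.png',cv2.resize(cv2.imread('pics/w19.png')[60:300,190:370],None,fx=2.5,fy=2.5,interpolation=cv2.INTER_CUBIC))
```

```text
150 644.7028300266727
250 560.454717785289
330 647.1007755668408
400 None
150 642.0939683481961
250 634.0205095758479
330 643.6198082352679
400 643.973333046458
boxL [356.1, 355.8, 355.5, 355.8, 355.7]
boxR [494.8, 494.7, 494.7, 494.7, 494.5]
lidL [367.9, 367.8, 366.6, 366.9, 366.5, 367.6, 367.7]
lidR [483.0, 483.1, 483.7, 483.2, 483.0, 483.0, 483.1]
lidT [483.4, 483.3, 483.4, 483.4, 483.9, 483.2, 483.4]
lidB [317.4, 319.0, 329.3, 319.2, 329.3, 318.1, 328.8]
boxT [508.6, 508.7, 508.7, 508.7, 508.7]
boxB [292.1, 292.2, 292.2, 292.1, 292.1]
Lpiv [537.4 371.1] [425.6295782  495.29986142]
Rpiv [489.5 185.2] [426.45133798 303.33698377]
Ltab end [508.  377.5] [395.5384589  494.05232389]
Rtab end [460.5 195.2] [395.91885647 305.63987541]
```

View pics/z19.png

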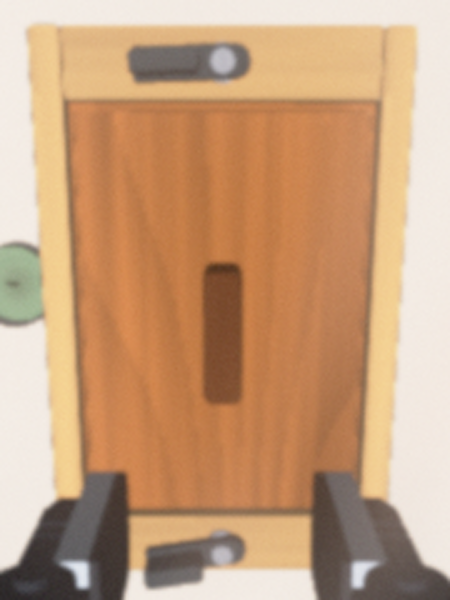

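>>> {"fn": "move_arm", "kwargs": {"increments": [{"x": 0.035,"y": -0.005,"z": 0,"roll": 0},{"x": 0.07,"y": -0.01,"z": 0,"roll": 0},{"x": 0.1,"y": -0.015,"z": 0.03,"roll": 0},{"x": 0.12,"y": -0.018,"z": 0.06,"roll": 0},{"x": 0.12,"y": -0.018,"z": 0.09,"roll": 0},{"x": 0.12,"y": -0.018,"z": 0.11,"roll": 0},{"x": 0.12,"y": -0.018,"z": 0.12,"roll": 0},{"x": 0.12,"y": -0.018,"z": 0.12,"roll": 0},{"x": 0.12,"y": -0.018,"z": 0.12,"roll": 0}], "fingers": 0}}

```text
time_s: 18.73
eef_pos: [523.3, 399.3, 114.2]
ee_rot: [[0.254, 0.967, 0.001], [0.967, -0.253, -0.012], [-0.011, 0.003, -1.0]]
ft_force: [-0.6, 0.1, 0.9]
opening: 0.1
```

```bash
cat >> meas.py <<'E'
def tab():
    s=st(); print('tcp box-axes',(np.array(s['eef_pos'])[:2]@np.c_[a,ey]).round(1))
def crop(n,f):
    d=cap(n); cv2.imwrite('pics/'+f,cv2.resize(d['pixels'][210:310,150:280,::-1],None,fx=5,fy=5,interpolation=cv2.INTER_CUBIC)); return d
E
python3 - <<'E'
from meas import *
tab(); crop('scene','s20.png'); cap('wrist','w20.png')
E
```

```text
18.73 [523.3 399.3 114.2] yaw_y -14.68 op 0.1 F [-0.6  0.1  0.9] qd 0.039 tilt [ 0.0005 -0.0117]
tcp box-axes [404.9 519. ]
```

View pics/s20.png

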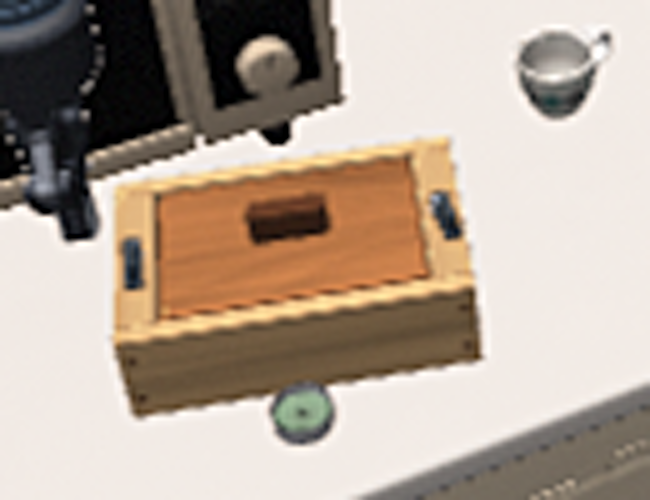

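View pics/w20.png

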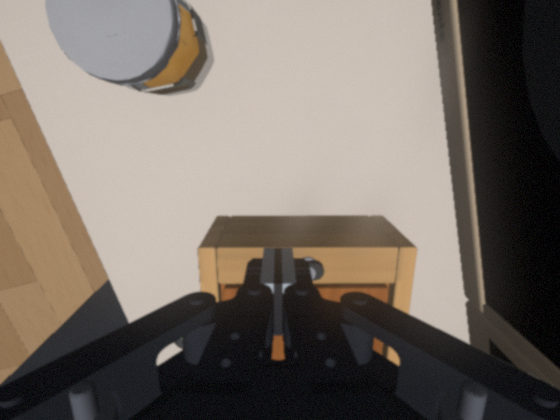

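>>> {"fn": "move_arm", "kwargs": {"increments": [{"x": 0.001,"y": 0,"z": 0.015,"roll": 0},{"x": 0.001,"y": 0,"z": 0.028,"roll": 0},{"x": 0.001,"y": 0,"z": 0.031,"roll": 0},{"x": 0.001,"y": 0,"z": 0.031,"roll": 0},{"x": 0.001,"y": 0,"z": 0.031,"roll": 0}]}}

```text
time_s: 19.25
eef_pos: [524.8, 400.9, 85.3]
ee_rot: [[0.254, 0.967, 0.004], [0.967, -0.254, -0.009], [-0.008, 0.006, -1.0]]
ft_force: [0.3, -0.0, 0.7]
opening: -0.0
```

Run:
```python
from meas import *
tab(); crop('scene','s21.png')
```

```text
19.25 [524.8 400.9  85.3] yaw_y -14.7 op -0.0 F [ 0.3 -0.   0.7] qd 0.015 tilt [ 0.0036 -0.0094]
tcp box-axes [405.9 521. ]
```

View pics/s21.png

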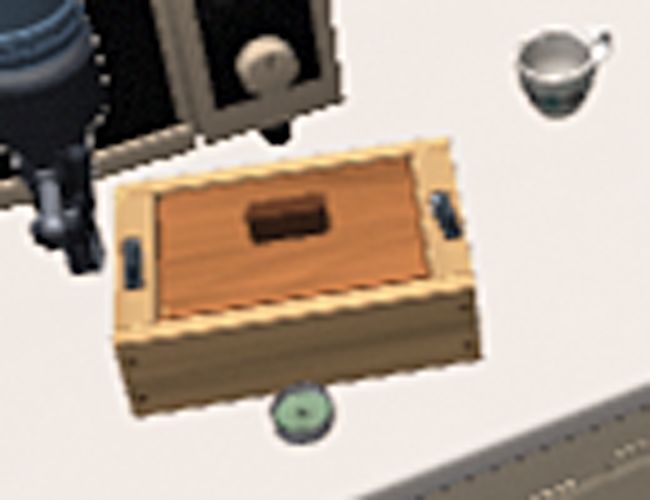

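>>> {"fn": "move_arm", "kwargs": {"increments": [{"x": -0.005,"y": -0.001,"z": 0.001,"roll": 0},{"x": -0.009,"y": -0.001,"z": 0.001,"roll": 0},{"x": -0.013,"y": -0.0025,"z": 0.001,"roll": 0},{"x": -0.017,"y": -0.004,"z": 0.001,"roll": 0},{"x": -0.021,"y": -0.0055,"z": 0.001,"roll": 0},{"x": -0.025,"y": -0.0055,"z": 0.001,"roll": 0},{"x": -0.029,"y": -0.005,"z": 0.001,"roll": 0},{"x": -0.033,"y": -0.004,"z": 0.001,"roll": 0},{"x": -0.034,"y": -0.004,"z": 0.001,"roll": 0},{"x": -0.034,"y": -0.004,"z": 0.001,"roll": 0}]}}

```text
time_s: 20.13
eef_pos: [513.5, 369.5, 86.1]
ee_rot: [[0.254, 0.967, 0.006], [0.967, -0.254, -0.008], [-0.006, 0.008, -1.0]]
ft_force: [0.5, 2.0, 5.5]
opening: -0.1
```

Run:
```python
from meas import *
tab(); crop('scene','s22.png'); cap('wrist','w22.png')
```

```text
20.13 [513.5 369.5  86.1] yaw_y -14.73 op -0.1 F [0.5 2.  5.5] qd 0.007 tilt [ 0.0061 -0.008 ]
tcp box-axes [402.9 487.7]
```

View pics/s22.png

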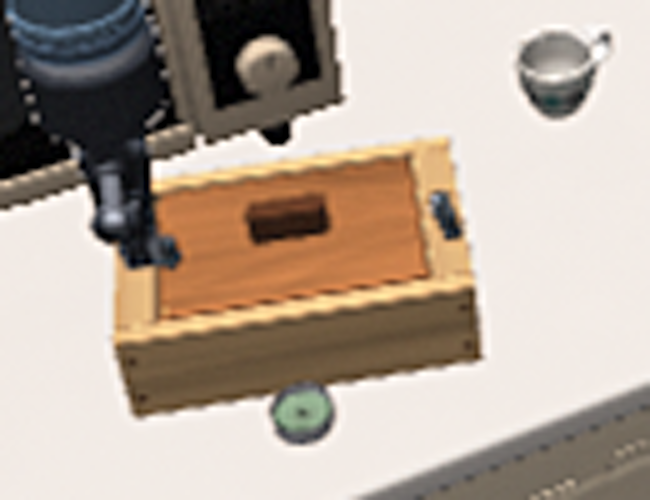

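View pics/w22.png

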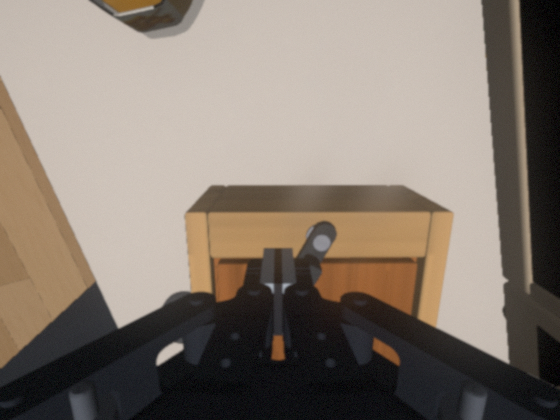

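>>> {"fn": "move_arm", "kwargs": {"increments": [{"x": -0.003,"y": 0.001,"z": -0.001,"roll": 0},{"x": -0.006,"y": 0.0025,"z": -0.001,"roll": 0},{"x": -0.009,"y": 0.0045,"z": -0.001,"roll": 0},{"x": -0.011,"y": 0.0065,"z": -0.001,"roll": 0},{"x": -0.011,"y": 0.008,"z": -0.001,"roll": 0},{"x": -0.011,"y": 0.008,"z": -0.001,"roll": 0}]}}

```text
time_s: 20.73
eef_pos: [518.1, 355.2, 86.6]
ee_rot: [[0.255, 0.967, 0.004], [0.967, -0.255, -0.011], [-0.01, 0.007, -1.0]]
ft_force: [-0.8, -0.4, 3.3]
opening: -0.3
```

Run:
```python
from meas import *
tab(); crop('scene','s23.png'); cap('wrist','w23.png')
```

```text
20.73 [518.1 355.2  86.6] yaw_y -14.77 op -0.3 F [-0.8 -0.4  3.3] qd 0.007 tilt [ 0.0041 -0.0112]
tcp box-axes [411.  475.1]
```

View pics/s23.png

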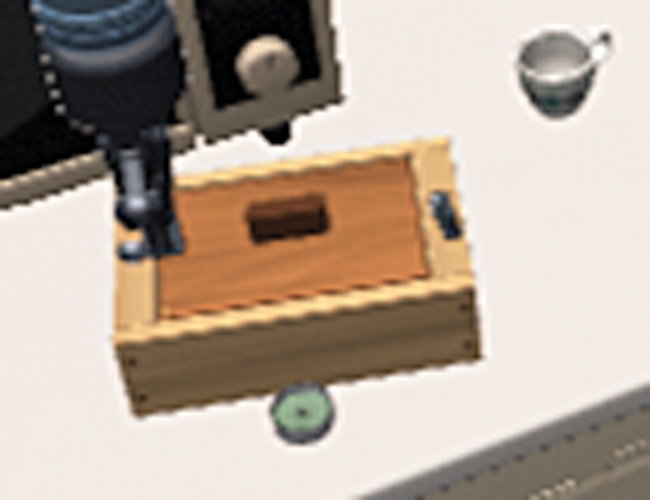

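View pics/w23.png

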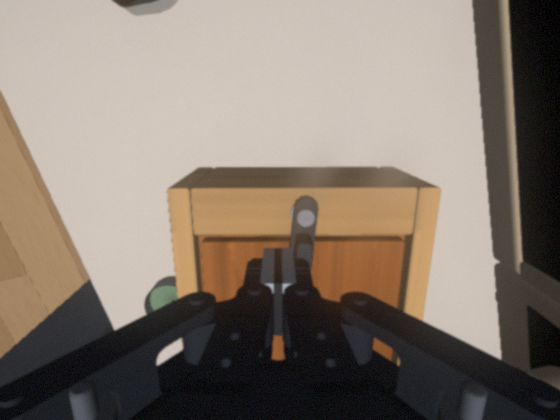

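>>> {"fn": "move_arm", "kwargs": {"increments": [{"x": 0,"y": 0.0015,"z": 0,"roll": 0},{"x": 0,"y": 0.003,"z": 0,"roll": 0},{"x": 0,"y": 0.004,"z": 0,"roll": 0},{"x": 0,"y": 0.004,"z": 0,"roll": 0}]}}

```text
time_s: 21.17
eef_pos: [521.5, 354.1, 86.6]
ee_rot: [[0.255, 0.967, 0.003], [0.967, -0.255, -0.012], [-0.011, 0.006, -1.0]]
ft_force: [-2.6, -1.4, 4.9]
opening: 0.2
```

Run:
```python
from meas import *
tab(); cap('wrist','w24.png')
```

```text
21.17 [521.5 354.1  86.6] yaw_y -14.75 op 0.2 F [-2.6 -1.4  4.9] qd 0.005 tilt [ 0.0034 -0.0121]
tcp box-axes [414.6 474.9]
```

View pics/w24.png

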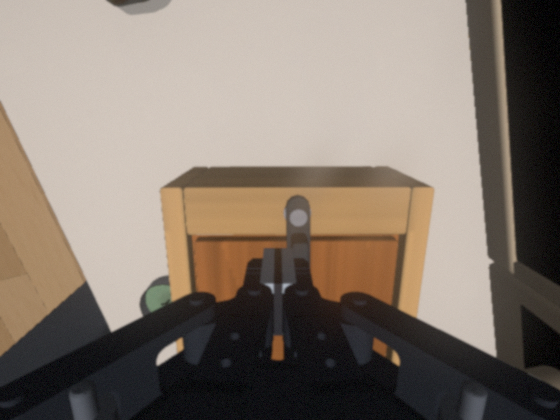

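>>> {"fn": "move_arm", "kwargs": {"increments": [{"x": 0,"y": -0.006,"z": -0.001,"roll": 0},{"x": 0,"y": -0.01,"z": -0.02,"roll": 0},{"x": 0,"y": -0.01,"z": -0.05,"roll": 0},{"x": -0.03,"y": -0.01,"z": -0.07,"roll": 0},{"x": -0.06,"y": -0.01,"z": -0.07,"roll": 0},{"x": -0.095,"y": -0.01,"z": -0.07,"roll": 0},{"x": -0.13,"y": -0.01,"z": -0.07,"roll": 0},{"x": -0.165,"y": -0.01,"z": -0.07,"roll": 0},{"x": -0.19,"y": -0.01,"z": -0.07,"roll": 0},{"x": -0.201,"y": -0.01,"z": -0.07,"roll": 0},{"x": -0.201,"y": -0.01,"z": -0.07,"roll": 0},{"x": -0.201,"y": -0.01,"z": -0.07,"roll": 0}]}}

```text
time_s: 22.22
eef_pos: [460.7, 162.3, 158.5]
ee_rot: [[0.257, 0.967, 0.005], [0.966, -0.257, -0.013], [-0.011, 0.008, -1.0]]
ft_force: [-0.8, 0.5, 0.4]
opening: -0.1
```

Run:
```python
from meas import *
tab(); crop('scene','s25.png'); cap('wrist','w25.png')
```

```text
22.22 [460.7 162.3 158.5] yaw_y -14.86 op -0.1 F [-0.8  0.5  0.4] qd 0.031 tilt [ 0.0045 -0.0125]
tcp box-axes [404.5 273.9]
```

View pics/s25.png

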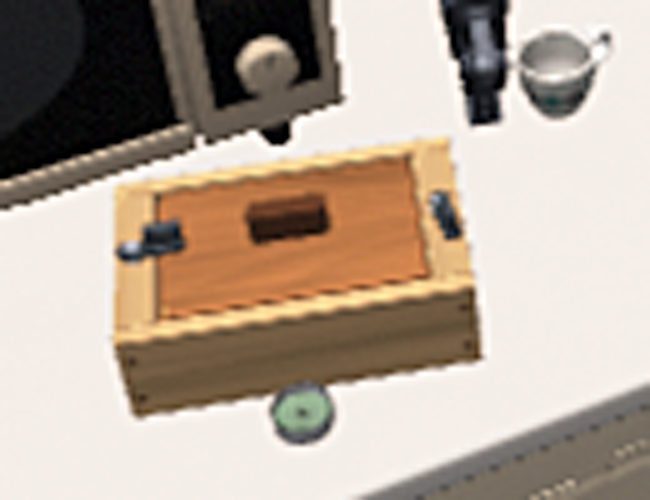

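View pics/w25.png

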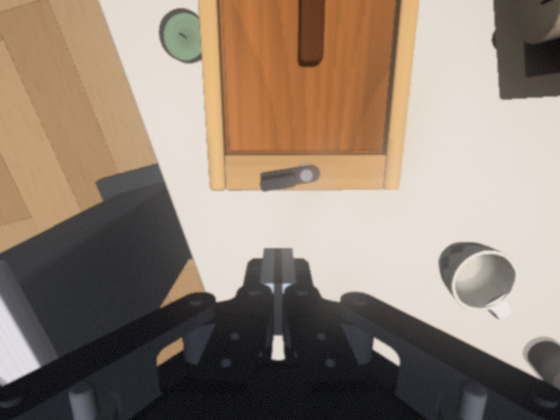

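>>> {"fn": "move_arm", "kwargs": {"increments": [{"x": 0,"y": 0,"z": 0.03,"roll": 0},{"x": 0,"y": 0,"z": 0.055,"roll": 0},{"x": 0,"y": 0,"z": 0.07,"roll": 0},{"x": 0,"y": 0,"z": 0.074,"roll": 0},{"x": 0,"y": 0,"z": 0.074,"roll": 0},{"x": 0,"y": 0,"z": 0.074,"roll": 0}]}}

```text
time_s: 22.82
eef_pos: [461.8, 165.3, 85.4]
ee_rot: [[0.251, 0.968, 0.006], [0.968, -0.251, -0.01], [-0.008, 0.008, -1.0]]
ft_force: [0.5, 0.6, 0.6]
opening: 0.0
```

Run:
```python
from meas import *
tab()
```

```text
22.82 [461.8 165.3  85.4] yaw_y -14.56 op 0.0 F [0.5 0.6 0.6] qd 0.023 tilt [ 0.0055 -0.0096]
tcp box-axes [404.7 277.1]
```

>>> {"fn": "move_arm", "kwargs": {"increments": [{"x": 0.005,"y": 0,"z": 0,"roll": 0},{"x": 0.009,"y": 0,"z": 0,"roll": 0},{"x": 0.013,"y": -0.001,"z": 0,"roll": 0},{"x": 0.017,"y": -0.002,"z": 0,"roll": 0},{"x": 0.021,"y": -0.0035,"z": 0,"roll": 0},{"x": 0.025,"y": -0.0045,"z": 0,"roll": 0},{"x": 0.029,"y": -0.0045,"z": 0,"roll": 0},{"x": 0.033,"y": -0.004,"z": 0,"roll": 0},{"x": 0.037,"y": -0.0025,"z": 0,"roll": 0},{"x": 0.037,"y": -0.0025,"z": 0,"roll": 0},{"x": 0.037,"y": -0.0025,"z": 0,"roll": 0}]}}

```text
time_s: 23.73
eef_pos: [468.6, 203.3, 85.1]
ee_rot: [[0.25, 0.968, 0.006], [0.968, -0.25, -0.008], [-0.006, 0.007, -1.0]]
ft_force: [-0.9, -0.7, -1.0]
opening: -0.1
```

Run:
```python
from meas import *
tab(); crop('scene','s26.png')
```

```text
23.73 [468.6 203.3  85.1] yaw_y -14.5 op -0.1 F [-0.9 -0.7 -1. ] qd 0.005 tilt [ 0.0057 -0.0076]
tcp box-axes [401.7 315.5]
```

View pics/s26.png

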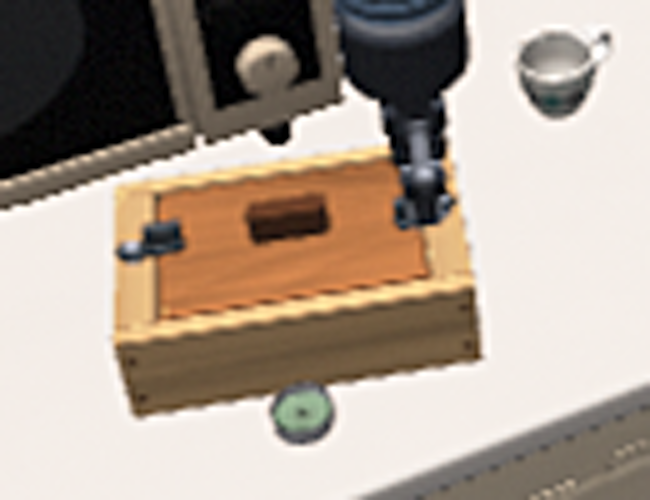

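Mid-way and moving freely. Finishing the sweep.

>>> {"fn": "move_arm", "kwargs": {"increments": [{"x": 0.004,"y": 0.0015,"z": 0,"roll": 0},{"x": 0.008,"y": 0.003,"z": 0,"roll": 0},{"x": 0.011,"y": 0.005,"z": 0,"roll": 0},{"x": 0.011,"y": 0.0075,"z": 0,"roll": 0},{"x": 0.011,"y": 0.01,"z": 0,"roll": 0},{"x": 0.011,"y": 0.0125,"z": 0,"roll": 0},{"x": 0.011,"y": 0.0125,"z": 0,"roll": 0},{"x": 0.011,"y": 0.0125,"z": 0,"roll": 0}]}}

```text
time_s: 24.45
eef_pos: [479.9, 213.6, 85.1]
ee_rot: [[0.248, 0.969, 0.0], [0.969, -0.248, -0.005], [-0.005, 0.002, -1.0]]
ft_force: [-7.2, 3.4, 5.0]
opening: -0.0
```

Run:
```python
from meas import *
tab(); crop('scene','s27.png')
```

```text
24.45 [479.9 213.6  85.1] yaw_y -14.38 op -0.0 F [-7.2  3.4  5. ] qd 0.004 tilt [ 0.0002 -0.0055]
tcp box-axes [410.  328.4]
```

View pics/s27.png

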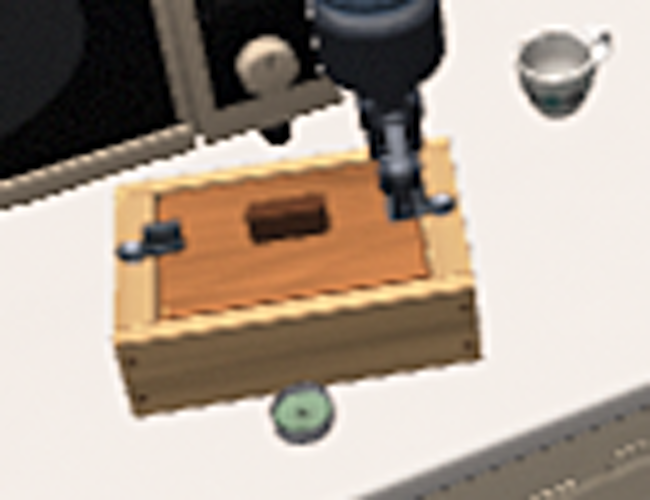

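The force of about −7.5 N shows the stop has been reached. Backing off and rising to check.

>>> {"fn": "move_arm", "kwargs": {"increments": [{"x": 0,"y": -0.006,"z": 0,"roll": 0},{"x": 0,"y": -0.012,"z": -0.005,"roll": 0},{"x": 0,"y": -0.012,"z": -0.03,"roll": 0},{"x": 0,"y": -0.012,"z": -0.07,"roll": 0},{"x": -0.03,"y": -0.012,"z": -0.11,"roll": 0},{"x": -0.05,"y": -0.012,"z": -0.15,"roll": 0},{"x": -0.06,"y": -0.012,"z": -0.16,"roll": 0},{"x": -0.06,"y": -0.012,"z": -0.16,"roll": 0},{"x": -0.06,"y": -0.012,"z": -0.16,"roll": 0}]}}

```text
time_s: 25.25
eef_pos: [455.2, 158.4, 247.5]
ee_rot: [[0.251, 0.968, 0.007], [0.968, -0.251, -0.006], [-0.004, 0.008, -1.0]]
ft_force: [0.7, 0.7, 0.3]
opening: 0.3
```

Run:
```python
from meas import *
tab(); c=cap('wrist','w28.png'); np.savez('w28.npz',**c); d=cap('scene','s28.png')
D0=pts(dict(np.load('scene0.npz'))); D1=pts(d)
for n,(u,v) in dict(cup=(261,224),salt=(285,198),timer=(412,208),jar=(128,296),tea=(210,293)).items(): print(n,D0[v,u].round(),D1[v,u].round())
q=rect(c,64,74,(400,650,120,420)); A=np.c_[q[:,:2]-q[:,:2].mean(0),np.ones(len(q))]
print(np.linalg.lstsq(A,q[:,2],rcond=None)[0])
```

```text
25.25 [455.2 158.4 247.5] yaw_y -14.55 op 0.3 F [0.7 0.7 0.3] qd 0.051 tilt [ 0.0066 -0.0058]
tcp box-axes [400.1 268.8]
cup [639.  40.  13.] [640.  40.  12.]
salt [686. -84.  59.] [683. -82.  61.]
timer [ 435. -487.   39.] [  5.  18. 518.]
jar [455. 529.  79.] [453. 529.  81.]
tea [423. 309.   5.] [420. 310.   8.]
[-1.97483419e-03 -4.39331796e-03  6.97450233e+01]
```

View pics/w28.png

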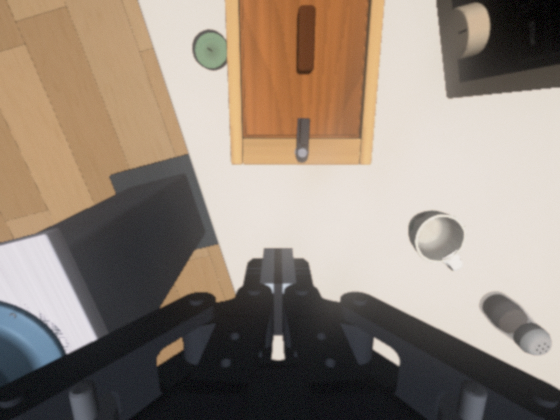

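View pics/s28.png

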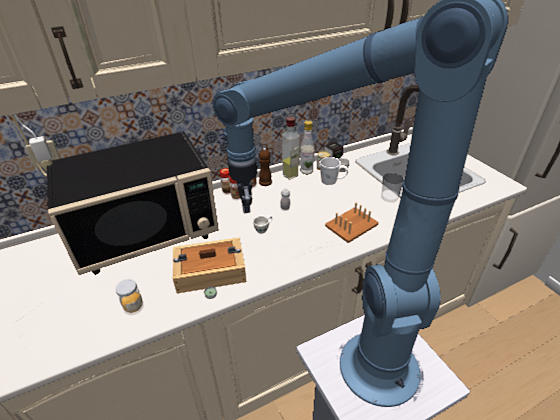

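The right button points straight across (pivot (302,153), bar end (303,118)). One look from above to check both.

>>> {"fn": "move_arm", "kwargs": {"increments": [{"x": 0.035,"y": 0.002,"z": 0,"roll": 0},{"x": 0.07,"y": 0.005,"z": 0,"roll": 0},{"x": 0.1,"y": 0.008,"z": 0,"roll": 0},{"x": 0.12,"y": 0.01,"z": 0,"roll": 0},{"x": 0.12,"y": 0.01,"z": 0,"roll": 0},{"x": 0.12,"y": 0.01,"z": 0,"roll": 0},{"x": 0.12,"y": 0.01,"z": 0,"roll": 0}]}}

```text
time_s: 25.93
eef_pos: [491.5, 272.8, 242.5]
ee_rot: [[0.247, 0.969, -0.003], [0.969, -0.247, -0.007], [-0.007, -0.001, -1.0]]
ft_force: [-0.7, -0.6, 0.3]
opening: 0.4
```

Run:
```python
from meas import *
tab(); c=cap('wrist','w29.png'); np.savez('w29.npz',**c)
h=cv2.cvtColor(c['pixels'],cv2.COLOR_RGB2HSV); m=((h[...,2]<90)&(h[...,1]<90)).astype(np.uint8)
n,l,s,ce=cv2.connectedComponentsWithStats(m)
for i in range(1,n):
    if 150<s[i,4]<2500 and s[i,1]<300 and 200<s[i,0]<340:
        P=np.argwhere(l==i)[:,::-1]; W=cast(c,P,85)[:,:2]@np.c_[a,ey]; print(s[i],W.mean(0).round(1),[np.round(x,1) for x in cv2.minAreaRect(W.astype(np.float32))])
cv2.imwrite('pics/z29.png',cv2.resize(c['pixels'][40:300,180:380,::-1],None,fx=2.3,fy=2.3,interpolation=cv2.INTER_CUBIC))
```

```text
25.93 [491.5 272.8 242.5] yaw_y -14.3 op 0.4 F [-0.7 -0.6  0.3] qd 0.024 tilt [-0.0029 -0.007 ]
tcp box-axes [406.2 388.6]
```

View pics/z29.png

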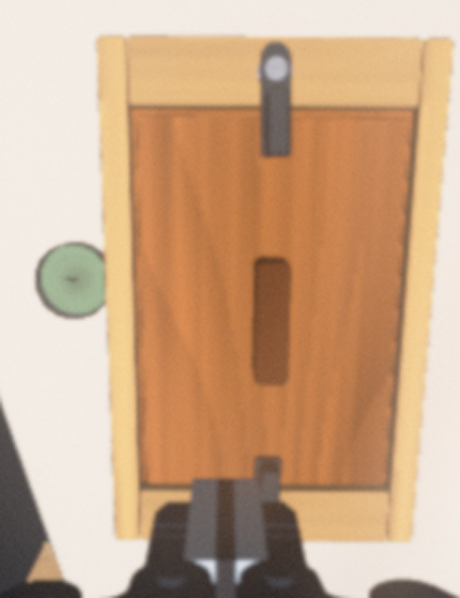

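Both buttons point straight across the flush lid, and the arm is clear of everything. Handing in.

Run:
```python
from h import *
print(arm.close_job())
```

```text
the job is handed in; nothing more can be done
None
```

The job is handed in, at about 26 s on the robot's clock, and every step went through; the interface gave no verdict.

- **Laying the lid flat:** I lifted the lid out of the rack by its top edge and stood it on the free worktop. I leaned it onto one finger and lowered it until it lay flat with the pull up. It slipped off the finger just before the end. From above, its face measured about 10.5 mm high and level.
- **Seating it in the box:** I picked it up by the pull and set it into the opening. Afterwards its top measured 69.8 mm high, flush with the rim, and the plane fits before and after turning the buttons sloped less than 0.006.
- **Turnbuttons:** I pushed both with the shut fingers until they stood straight across the lid. The right one was pressed firmly against its stop. The left one met only a light force, and the last picture from above shows it straight.

**Checks that failed or were incomplete:**
- The automatic measurement of the button angles found nothing, so those angles are judged by eye.
- In the last picture the gripper hid part of the right button, but the picture before it shows the button straight.
- The cup, salt shaker, honey jar and tea light read within about 4 mm of their start positions. The arm hid the timer in the last scene picture, and I did not re-measure the tumbler. The arm passed above both once, at the start.

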